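Load the measured blanks and stack the second tier

ROBOT

A 6-joint arm with a two-finger parallel gripper is mounted at the origin on a cart in front of the work surface, level with it; the furniture and walls round the work are solid. World frame = base frame: x ahead of the robot, y to its left, z up, the work surface at z = 0. Lengths are in mm, angles in rad, forces in N, time in s.
With the tool pointing down it reaches from about 425 to 950 mm from the base axis. Payload 3.5 kg.
Tool frame: the origin (TCP) lies midway between the tips of the shut fingers; the grasp point (between the pads) lies arm.pinch_z behind it (arm.pinch_z is the distance from the TCP to the grasp point, in mm); y points along the fingers, x is the direction in which the jaws open and shut, and the axes are right-handed (so a half turn about y gives the same grasp; the last joint's range is limited). The gripper opens to 85 mm and grips with 20 to 120 N. Pads are 22 mm wide; open, the fingers measure 114 mm over their backs; the gripper's body (76 mm by 85 mm) begins 54 mm behind the grasp point. The pads swing forward as they close: fully open they stand 13 mm farther back than shut.
Start: joints at [-0.15, 0.286, 1.577, -0, 1.279, -0.15], TCP at [674.986, 0.032, 231.325] pointing down, gripper open.
Joint ranges: [-2.77, 2.77], [-0.9, 2.22], [0.21, 2.48], [-1.53, 4.67], [0.24, 2.81], [-2.84, 2.84]. Speed limits (rad/s): [2.79, 2.79, 3.14, 3.14, 3.14, 3.14].

INTERFACE

Orientations are given as a unit quaternion [x, y, z, w].
In Python, from rig import arm, snapshot, calibration gives the robot as it stands.
- The arm moves only by the tool play_rows, never from a script. Its argument "targets" is a list of rows, each a list of 7 numbers: the gripper's target within -1 to 1 (shut at 1, half-way at 0, fully open at -1), then the shift along the tool's x, y, z in mm, then the turn, a rotation vector about the tool's x, y, z in degrees. A call has exactly 8 rows; each row shifts and turns the commanded pose from where the row before left it, along the tool's axes as they then stand; what a row does not reach is not made up. A row lasts 1/12 s, in which the tool goes at most 41.7 mm and 7.16 degrees, less where a joint would pass 70% of its speed; a pose out of reach is approached as far as the arm can. A call is refused whole if a number of a shift passes 41.7 or a number of a turn 7.16, either way. A call with a gripper value outside its range is refused whole. The fingers move at their own pace and stop on an object; "grip_force" is the grip in N (left out, the last holds). Time passes only in rows, so rows that do not move let the fingers close, or fill a call up. It gives the time, the measured TCP pose, the force and the opening at its end, in the units of the state.
- arm.read_state(): the state, without advancing time (a new reading comes with each control period).
- snapshot(name): name is "scene" or "side" or "wrist"; returns (picture, depth): 384x512x3 uint8, red, green, blue; 384x512 float32, mm along the optical axis (not along the pixel's ray), 0 where there is no reading.
- calibration(name): a dict with "fov_y" (degrees; the focal length in pixels is half the picture's height over the tangent of half this angle, whatever the lens; pixels are square), "cx", "cy" (the principal point, pixels), "world_to_cam" (4x4, takes a point from world to camera coordinates); the wrist camera has in their place "T_tool_cam" (4x4, takes a point from camera to tool coordinates, whose origin is the TCP and whose axes are the tool frame's). Camera axes: x right, y up, looking along -z (the intrinsics and any distortion apply to the point x, -y, -z); pixel columns grow to the right and rows downward; lengths in mm; the calibration is good to about 2 mm. A picture is of the moment at which its call begins: read the wrist's pose just before it. calibration takes no time and is no camera call.
- arm.hand_in(): hands the job in, once; it reports no verdict.
The state is a dict: "time_s": time; "joints": joint angles; "joint_vel": joint speeds; "joint_efforts": joint torques, N m; "eef_pos": TCP position; "ee_rot": TCP orientation; "contact_force": force on the tool from outside, world axes, zero at the start; "moment": the same for the moment, N m; "gripper_width": finger opening in mm.
Only numpy, scipy, OpenCV 4.12 (cv2) and the standard library are available. Lean on these libraries where they do the work, as an engineer would, in place of code of your own. Each camera call takes 0.05 s, during which the arm holds its last target.

TASK

Use the straightedge to push the five loose disc blanks up the ramp into the lower carrier, so that all of them lie wholly on its flat floor, then stand the straightedge back on the desk clear of the carrier. Then lift the upper tier by its handle and set it on the carrier with its four corner posts in the four sockets, lowering it fully home before you let go. Touch the blanks only with the straightedge, never with the fingers, and leave everything else on the desk where it stands.

Things in the scene. Friction and masses are not known exactly. Their poses are not given: they have to be found in the camera images.
- carrier: Lower carrier: low aluminium tray, fixed, 129 (x) x 199 (y) mm. Origin: centre of its underside, on the desk; z up; its -x side is the open front, y its long side. Floor top 3 mm above the desk, from x = -50 to +58 mm (inner face of the back wall). Back and side walls 22 mm high, inner faces of the sides at y = +-95 mm. A square-tube socket stands at each corner
- carrier_ramp (a point): Middle of the upper edge of the carrier's ramp, at carrier x = -50 mm, y = 0, z = 3 mm, same axes. The ramp is 153 mm wide and rises from the desk at carrier x = -68 mm to the floor here. The two front sockets beside it leave a gap of 154 mm (y = -77 to +77 mm)
- carrier_rims (a point): Point midway between the rims of the four sockets, over the carrier's origin, 45 mm above the desk, same axes. The sockets are square steel tubes 22 mm wide at x = +-50, y = +-88 mm; their openings are 16 x 16 mm and 35 mm deep
- tier_handle (a point): Upper tier (loose, 0.36 to 0.6 kg): middle of the black grip of its carrying handle, 109 mm above its post tips; the tier balances under it. The grip is 107 mm long along the tier's y, 14 mm thick (x), 18 mm high, with 40 mm free under it. z up, y = the tier's long side. The tier may be set on either way round
- tier_foot (a point): Upper tier: point midway between its four post tips, 109 mm below tier_handle, same axes. Rimmed deck 120 x 196 mm, deck top 56 and post tops 73 mm above the tips. Posts at x = +-50, y = +-88 mm, 20 mm square, each ending in a spigot 12 mm in diameter, 25 mm long, lowest 9 mm tapered to 6 mm. Home: shoulders rest on the socket rims, this point is 20 mm above the desk over the carrier's origin
- straightedge_center (a point): Straightedge (loose, 0.2 to 0.33 kg): steel I-section beam standing on its foot; the point is its centre, 25 mm above the foot's underside. 130 mm long (its y), foot 18 mm wide (x) and 10 mm high, total height 50 mm; in the middle a black grip block 56 mm long (y), 16 mm wide (x), from 14 to 50 mm above the underside; z up
- blank0_center (a point): Disc blank 1 of 5 (loose, 50 g): plain steel disc 26 mm in diameter, 12 mm high, lying flat on the desk before the ramp, sometimes off to one side of it; the point is its centre, 6 mm above its underside
- blank1_center (a point): Disc blank 2 of 5 (loose, 50 g): plain steel disc 26 mm in diameter, 12 mm high, lying flat on the desk before the ramp, sometimes off to one side of it; the point is its centre, 6 mm above its underside
- blank2_center (a point): Disc blank 3 of 5 (loose, 50 g): plain steel disc 26 mm in diameter, 12 mm high, lying flat on the desk before the ramp, sometimes off to one side of it; the point is its centre, 6 mm above its underside
- blank3_center (a point): Disc blank 4 of 5 (loose, 50 g): plain steel disc 26 mm in diameter, 12 mm high, lying flat on the desk before the ramp, sometimes off to one side of it; the point is its centre, 6 mm above its underside
- blank4_center (a point): Disc blank 5 of 5 (loose, 50 g): plain steel disc 26 mm in diameter, 12 mm high, lying flat on the desk before the ramp, sometimes off to one side of it; the point is its centre, 6 mm above its underside
- bottle: bystander: plastic bottle with a yellow screw cap, 52 mm across, 105 mm high, standing; origin at the centre of its underside
- cal_sphere: bystander: calibration sphere on a black stand, foot 80 mm across, 134 mm high; origin at the centre of its underside
- vee_block: bystander: ground steel vee block, 38 (x) x 62 (y) x 42 (z) mm, on one side of the blanks; origin at the centre of its underside
- bolt: bystander: socket screw 12 mm across and 38 mm high, standing on its head on the other side of the blanks; origin at the centre of its underside
- micrometer: bystander: outside micrometer lying flat, 59 (x) x 134 (y) x 17 (z) mm; origin at the centre of its underside
- ring_gauge: bystander: plain steel ring gauge standing close beside the straightedge, 47 mm across, 18 mm high; origin at the centre of its underside

How it is judged:
By the outcome, as a careful person would: the job done as asked, in the order asked, and still so for the second after the job is handed in, with the robot touching nothing.
It also fails if it takes over 72 s, if anything falls off the work surface, if the arm or the gripper's body presses on something with over 40 N, if the wrist force passes 120 N, or if a joint passes its speed limit or range.

## Working session

There is one attempt and no reset: what is moved stays moved. The work goes in short steps, Python scripts to look and compute and a tool call to move; the robot and the scene stay as the last step left them, time stands still between calls to the robot, and variables do not carry over. Pictures are saved under pics/ and viewed, and the job is handed in when it is done.

Besides the shell and the picture viewer there is one more tool, called after "Request:" by a JSON object that holds its "name" and its "arguments", one argument or row to a line. play_rows: Moves the arm, as the interface text tells. Its arguments: {"type":"object","properties":{"targets":{"type":"array"},"grip_force":{"type":"number"}},"required":["targets"]}

```bash
ls; mkdir -p pics; python3 - <<'E'
from rig import arm, snapshot, calibration
import cv2, numpy as np
print(arm.read_state(), arm.pinch_z)
for n in ("scene","side","wrist"):
    p,d=snapshot(n); print(n,calibration(n))
    np.savez(f"{n}0.npz",p=p,d=d)
    cv2.imwrite(f"pics/{n}0.png",cv2.resize(p[:,:,::-1],(800,600),interpolation=cv2.INTER_CUBIC))
E
```

```text
pics
{'time_s': 0.0, 'joints': array([-1.50017015e-01,  2.87178805e-01,  1.57819645e+00,  6.99899593e-06,
        1.27865070e+00, -1.50003006e-01]), 'joint_vel': array([ 0.00102588,  0.00096885,  0.00120928, -0.00028041, -0.00082986,
       -0.0006737 ]), 'joint_efforts': array([-1.79628755e-04, -4.05981302e+01, -2.92628127e+01, -1.54224781e-04,
        5.81841552e-03,  3.74769741e-06]), 'eef_pos': array([6.74322327e+02, 1.22230022e-01, 2.29927919e+02]), 'ee_rot': array([-0.70697535,  0.00085595,  0.00084462,  0.70723717]), 'contact_force': array([ 0.19597244, -0.23003739, -0.14183506]), 'moment': array([-0.00860759, -0.02287714, -0.0030293 ]), 'gripper_width': 84.96771292504441} 18.700000000000003
scene {'fov_y': 50.00394276286944, 'cx': 261.54580858421633, 'cy': 193.4411870713982, 'world_to_cam': array([[ 6.59427719e-01, -7.51694649e-01,  1.04994882e-02,
        -3.44952331e+02],
       [ 3.66423446e-01,  3.33579054e-01,  8.68595920e-01,
        -2.77410395e+02],
       [-6.56421314e-01, -5.68928968e-01,  4.95409818e-01,
        -9.07625093e+02],
       [ 0.00000000e+00,  0.0000000
[... 237 characters left out ...]

       [ 8.32048171e-02, -6.63351593e-01,  7.43667683e-01,
        -1.04172152e+02],
       [-1.21201972e-01,  7.33979095e-01,  6.68269983e-01,
        -1.25624644e+03],
       [ 0.00000000e+00,  0.00000000e+00,  0.00000000e+00,
         1.00000000e+00]])}
wrist {'fov_y': 69.56209421836665, 'cx': 255.81122696470302, 'cy': 193.36885050331642, 'T_tool_cam': array([[ 9.99998732e-01, -1.58574823e-03,  1.45055707e-04,
         3.36888894e-01],
       [ 6.19893510e-04,  3.03762762e-01, -9.52747501e-01,
        -1.42190305e+02],
       [ 1.46675514e-03,  9.52746383e-01,  3.03763360e-01,
         7.75150348e+01],
       [ 0.00000000e+00,  0.00000000e+00,  0.00000000e+00,
         1.00000000e+00]])}
```

View pics/scene0.png

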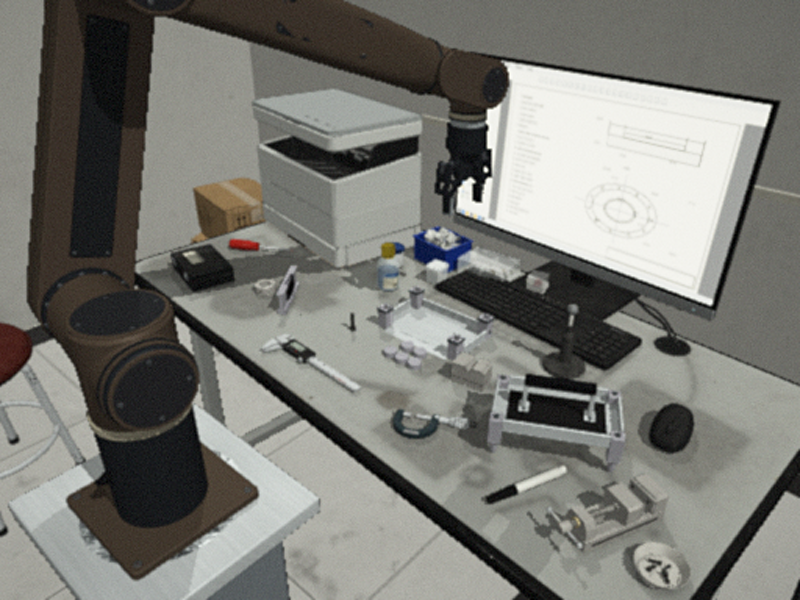

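View pics/side0.png

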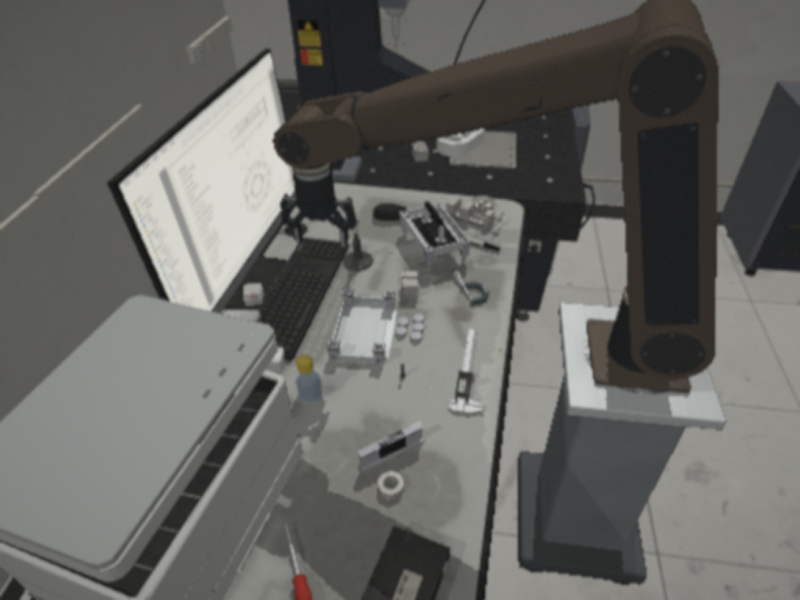

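View pics/wrist0.png

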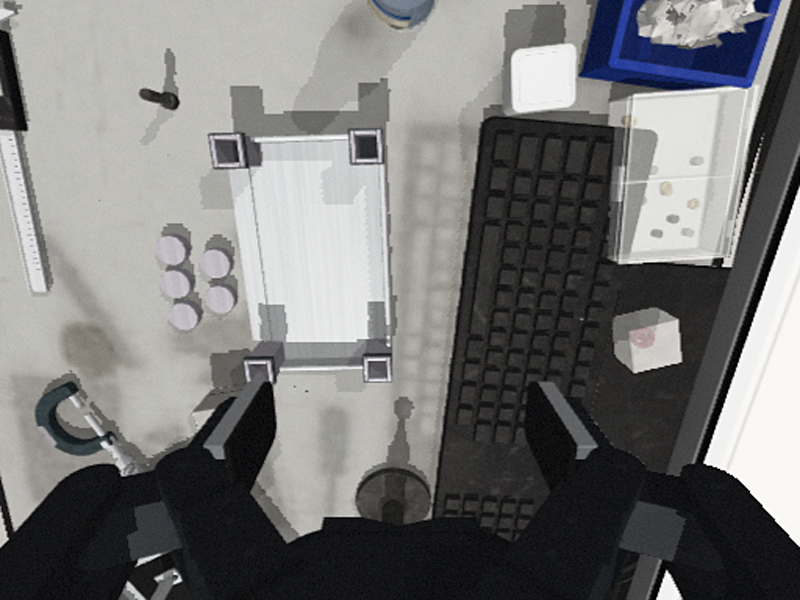

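```bash
cat > h.py <<'E'
import numpy as np, cv2
from scipy.spatial.transform import Rotation as R
from rig import arm, snapshot, calibration
def cam2world(name, st=None):
    c=calibration(name)
    if name=="wrist":
        T=np.eye(4); T[:3,:3]=R.from_quat(st["ee_rot"]).as_matrix(); T[:3,3]=st["eef_pos"]
        return T@c["T_tool_cam"],c
    return np.linalg.inv(c["world_to_cam"]),c
def f(c): return 192/np.tan(np.radians(c["fov_y"]/2))
def onplane(name,u,v,z,st=None):
    T,c=cam2world(name,st); d=np.array([(u-c["cx"])/f(c),-(v-c["cy"])/f(c),-1])
    dw=T[:3,:3]@d; o=T[:3,3]; return o+dw*(z-o[2])/dw[2]
def cloud(name,depth,st=None):
    T,c=cam2world(name,st); v,u=np.mgrid[:384,:512]
    P=np.stack([(u-c["cx"])/f(c)*depth,-(v-c["cy"])/f(c)*depth,-depth],-1)
    W=P@T[:3,:3].T+T[:3,3]; W[depth<=0]=np.nan; return W
def take(name,tag,crop=None,scale=None):
    st=arm.read_state(); p,d=snapshot(name)
    np.savez(f"{tag}.npz",p=p,d=d,pos=st["eef_pos"],q=st["ee_rot"])
    q=p
    if crop: x0,y0,x1,y1=crop; q=p[y0:y1,x0:x1]
    s=min(800/q.shape[1],600/q.shape[0]); q=cv2.resize(q,None,fx=s,fy=s,interpolation=cv2.INTER_CUBIC)
    cv2.imwrite(f"pics/{tag}.png",q[:,:,::-1]); return st,p,d,s
E
python3 - <<'E'
from h import *
np.set_printoptions(precision=1,suppress=True)
st=arm.read_state()
z=np.load("wrist0.npz"); W=cloud("wrist",z["d"],st)
k=.64
print("desk z",[W[int(v*k),int(u*k)] for u,v in((80,300),(420,300),(300,60))])
for n,u,v,h in [("s",227,151,45),("s",365,147,45),("s",259,370,45),("s",377,368,45)]+[("b",172,250,12),("b",216,263,12),("b",176,282,12),("b",219,299,12),("b",184,316,12)]:
    print(n,onplane("wrist",u*k,v*k,h,st))
print('bolt',onplane("wrist",172*k,101*k,38,st))
for nm in("scene","side"):
    z=np.load(nm+"0.npz"); W=cloud(nm,z["d"]); p=z["p"]
    # top-down ortho render
    s=1.0; H,Wd=800,600
    for (tag,x0,x1,y0,y1) in (("L",400,800,100,500),("R",400,800,-500,-100)):
        img=np.zeros((600,600,3),np.uint8); zb=np.full((600,600),-1e9)
        X=W.reshape(-1,3); C=p.reshape(-1,3)
        m=np.isfinite(X[:,0])&(X[:,0]>x0)&(X[:,0]<x1)&(X[:,1]>y0)&(X[:,1]<y1)&(X[:,2]<160)
        o=np.argsort(X[m,2]); A=X[m][o];B=C[m][o]
        for a,b in zip(A,B):
            i=int((x1-a[0])*1.5); j=int((y1-a[1])*1.5); img[max(i-1,0):i+2,max(j-1,0):j+2]=b
        cv2.imwrite(f"pics/o_{nm}{tag}.png",img[:,:,::-1])
E
```

```text
desk z [array([384.5, -39.7,  -0.3]), array([691.6, -38.9,   0.1]), array([597.5, 154.4,   0.1])]
s [550.5  86.7  45. ]
s [649.5  89.5  45. ]
s [556.6 -86.7  45. ]
s [655.6 -84.5  45. ]
b [482.    8.6  12. ]
b [517.8  -2.6  12. ]
b [481.1 -19.4  12. ]
b [516.3 -34.7  12. ]
b [483.3 -50.5  12. ]
bolt [512.9 120.3  38. ]
```

```bash
python3 - <<'E'
import cv2,numpy as np
a=[cv2.imread(f"pics/o_{n}.png") for n in("sideL","sceneR")]
cv2.imwrite("pics/o1.png",cv2.resize(np.hstack(a),(800,400)))
s=cv2.imread("pics/side0.png")
E
```

```text
(no output)
```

View pics/o1.png

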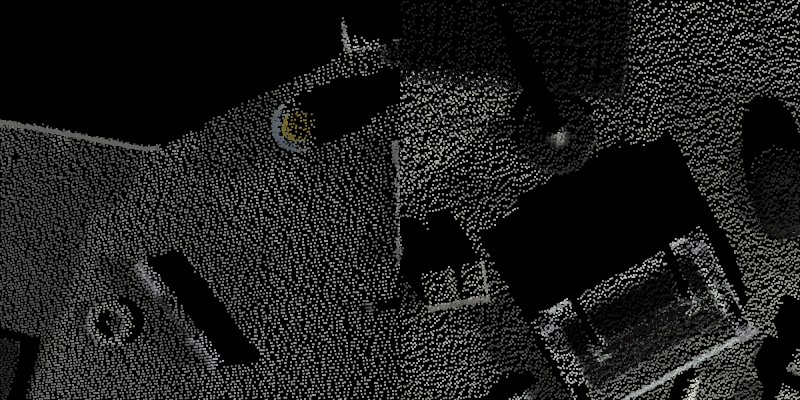

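```bash
cat >> h.py <<'E'
def yaw_of(q):
    x=R.from_quat(q).as_matrix()[:,0]; return np.degrees(np.arctan2(x[1],x[0]))
def plan(goals,g,st=None,level=True):
    """goals: list of (x,y,z,yaw,nrows); prints rows in tool axes. Levels tool on the way."""
    st=st or arm.read_state(); p=np.array(st["eef_pos"]); M=R.from_quat(st["ee_rot"])
    for (x,y,z,yaw,n) in goals:
        G=R.from_euler("z",yaw,degrees=True)*R.from_euler("x",-90,degrees=True); p0=p.copy(); M0=M
        tot=(M0.inv()*G).as_rotvec(degrees=True)
        for i in range(n):
            tgt=p0+(np.array([x,y,z])-p0)*(i+1)/n
            s=np.round(M.inv().apply(tgt-p),1)
            t=np.round((M.inv()*G).as_rotvec(degrees=True)/(n-i),2)
            print([g,*map(float,s+0.),*map(float,t+0.)],"" if max(abs(s))<=41.7 and max(abs(t))<=7.16 else "!!!")
            p=p+M.apply(s); M=M*R.from_rotvec(t,degrees=True)
        print('--',np.round(p,1))
E
python3 -c "
from h import *
plan([(480,270,200,-54,8)],-0.2)"
```

```text
[-0.2, -24.3, 3.8, 33.7, 0.0, 6.75, -0.01] 
[-0.2, -28.1, 3.9, 30.7, 0.0, 6.75, -0.01] 
[-0.2, -31.5, 3.8, 27.1, 0.01, 6.75, -0.01] 
[-0.2, -34.5, 3.8, 23.2, 0.01, 6.75, -0.01] 
[-0.2, -37.0, 3.8, 19.1, 0.0, 6.75, -0.02] 
[-0.2, -38.9, 3.8, 14.5, 0.01, 6.75, -0.01] 
[-0.2, -40.4, 3.8, 9.9, 0.0, 6.75, -0.02] 
[-0.2, -41.3, 3.8, 5.0, 0.01, 6.75, -0.01] 
-- [480. 270. 200.]
```

Request:
{"name": "play_rows", "arguments": {
  "targets": [
    [-0.2, -24.3, 3.8, 33.7, 0, 6.75, 0],
    [-0.2, -28.1, 3.8, 30.7, 0, 6.75, 0],
    [-0.2, -31.5, 3.8, 27.1, 0, 6.75, 0],
    [-0.2, -34.5, 3.8, 23.2, 0, 6.75, 0],
    [-0.2, -37, 3.8, 19.1, 0, 6.75, 0],
    [-0.2, -38.9, 3.8, 14.5, 0, 6.75, 0],
    [-0.2, -40.4, 3.8, 9.9, 0, 6.75, 0],
    [-0.2, -41.3, 3.8, 5, 0, 6.75, 0]
  ],
  "grip_force": 80
}}

```text
time_s: 0.82
eef_pos: [480.5, 268.9, 200.8]
ee_rot: [0.63, -0.321, 0.321, -0.63]
contact_force: [0.4, 0.6, -0.3]
gripper_width: 51.2
```

```bash
python3 -c "
from h import *
st,p,d,s=take('wrist','w1'); print(st['eef_pos'],yaw_of(st['ee_rot']),st['joint_vel'],st['time_s'],st['gripper_width'])"
```

```text
[480.46010648 268.86651993 200.76685211] -53.97789990936891 [ 8.37750669e-01 -1.14546671e-01  1.98336908e-01  1.80185125e-03
 -9.48505529e-02  2.17663778e+00] 0.8167 51.192480867887795
```

View pics/w1.png

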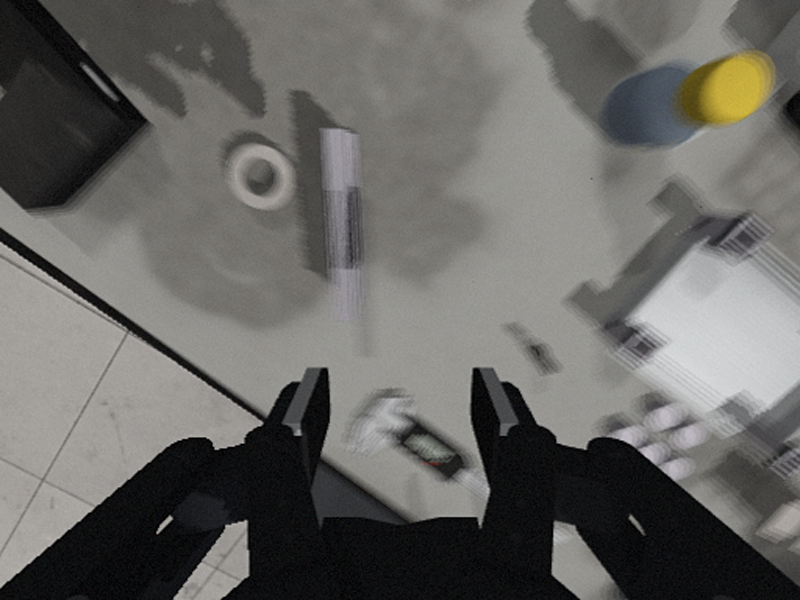

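```bash
python3 -c "
from h import *
for i in range(2): st,p,d,s=take('wrist','w2')
print(st['eef_pos'],yaw_of(st['ee_rot']),st['joint_vel'],st['time_s'],st['gripper_width'])"
```

```text
[478.06663881 271.13741819 199.9297209 ] -53.407679877198454 [-0.07600513  0.01688078 -0.03488036 -0.05670419 -0.01841863 -0.15125122] 0.9167 51.295660551406534
```

View pics/w2.png

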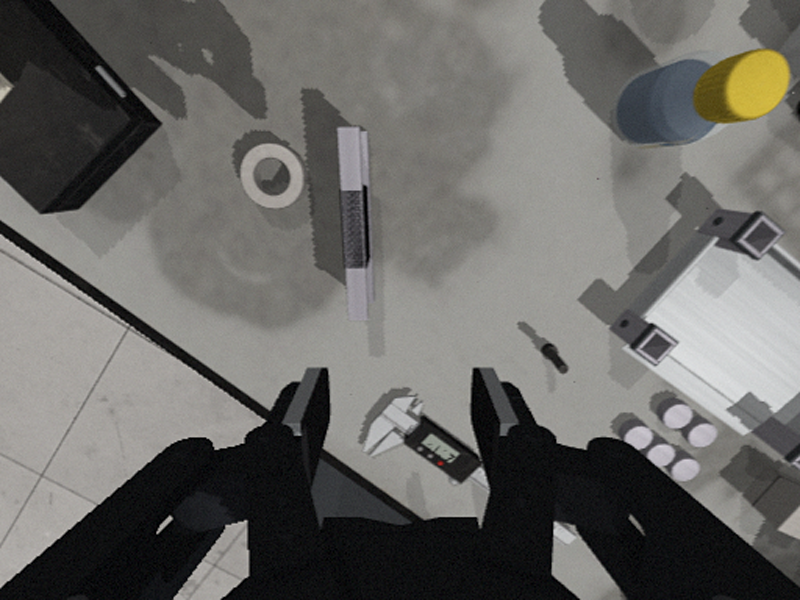

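```bash
python3 -c "
from h import *
z=np.load('w2.npz'); p=z['p']
cv2.imwrite('pics/c2.png',cv2.resize(p[70:220,140:260,::-1],(480,600),interpolation=cv2.INTER_CUBIC))"
```

```text
(no output)
```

View pics/c2.png

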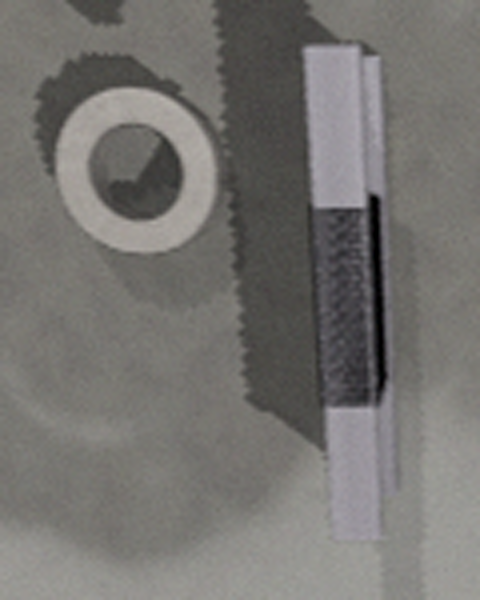

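```bash
python3 -c "
from h import *
z=np.load('w2.npz'); st=dict(eef_pos=z['pos'],ee_rot=z['q'])
P=[onplane('wrist',140+x/4,70+y/4,50,st) for x,y in((305,45),(361,45),(332,541),(381,541))]
a=(P[0]+P[1])/2;b=(P[2]+P[3])/2
print(np.round(P,1),(a+b)/2,np.degrees(np.arctan2(*(a-b)[1::-1])),np.linalg.norm(a-b))
P=[onplane('wrist',140+x/4,70+y/4,50,st) for x,y in((313,208),(365,208),(327,406),(377,406))]
print(np.mean(P,0))
r=onplane('wrist',140+137/4,70+170/4,18,st);print('ring',r)
W=cloud('wrist',z['d'],st); print(W[70+300//4,140+345//4], W[70+120//4,140+335//4])
c=(a+b)/2; yw=np.degrees(np.arctan2(*(a-b)[1::-1]))-90
print('yaw',yw)
"
```

```text
[[534.9 361.9  50. ]
 [543.1 350.8  50. ]
 [432.1 282.9  50. ]
 [440.3 271.8  50. ]] [487.62818429 316.85749082  50.        ] 37.53011484424319 129.6674411151289
[487.69318004 316.8621779   50.        ]
ring [478.92485027 386.32709836  18.        ]
[489.35786621 318.6715009   49.09592019] [524.52801302 346.65052742  49.92023446]
yaw -52.46988515575681
```

```bash
python3 -c "
from h import *
plan([(487.6,316.9,90,-52.5,4),(487.6,316.9,19,-52.5,4)],0.2)"
```

```text
[0.2, -8.4, 27.6, 8.6, 0.02, -0.21, -0.01] 
[0.2, -8.3, 27.6, 8.7, 0.02, -0.21, 0.0] 
[0.2, -8.4, 27.6, 8.7, 0.02, -0.21, -0.01] 
[0.2, -8.3, 27.7, 8.7, 0.02, -0.2, 0.0] 
-- [487.6 316.9  90. ]
[0.2, 0.0, 17.7, 0.0, 0.0, 0.0, 0.0] 
[0.2, 0.0, 17.8, 0.0, 0.0, 0.0, 0.0] 
[0.2, 0.0, 17.7, 0.0, 0.0, 0.0, 0.0] 
[0.2, 0.0, 17.8, 0.0, 0.0, 0.0, 0.0] 
-- [487.6 316.9  19. ]
```

Request:
{"name": "play_rows", "arguments": {
  "targets": [
    [0.2, -8.3, 27.6, 8.6, 0, 0.35, 0],
    [0.2, -8.3, 27.6, 8.6, 0, 0.35, 0],
    [0.2, -8.3, 27.6, 8.6, 0, 0.35, 0],
    [0.2, -8.3, 27.6, 8.6, 0, -2.55, 0],
    [0.2, 0, 14, 0, 0, 0, 0],
    [0.2, 0, 0, 0, 0, 0, 0],
    [0.2, 0, 0, 0, 0, 0, 0],
    [0.2, 0, 0, 0, 0, 0, 0]
  ]
}}

```text
time_s: 1.63
eef_pos: [492.1, 314.2, 78.1]
ee_rot: [-0.635, 0.31, -0.312, 0.636]
contact_force: [0.4, -1.0, 0.2]
gripper_width: 34.4
```

```bash
python3 -c "
from h import *
st=arm.read_state(); print(st['joint_vel'],yaw_of(st['ee_rot']),st['eef_pos'])
plan([(487.6,316.9,19,-52.5,4)],0.2)
st,p,d,s=take('wrist','w3')
"
```

```text
[ 0.00337658 -0.02073709 -0.0086633   0.00183711 -0.00218793  0.00135483] -52.18895333074069 [492.13877408 314.16886556  78.11142245]
[0.2, -1.2, 14.8, -0.5, -0.03, 0.08, 0.01] 
[0.2, -1.3, 14.8, -0.5, -0.03, 0.08, 0.01] 
[0.2, -1.2, 14.7, -0.5, -0.03, 0.08, 0.01] 
[0.2, -1.3, 14.8, -0.5, -0.03, 0.07, 0.01] 
-- [487.6 316.9  19. ]
```

View pics/w3.png

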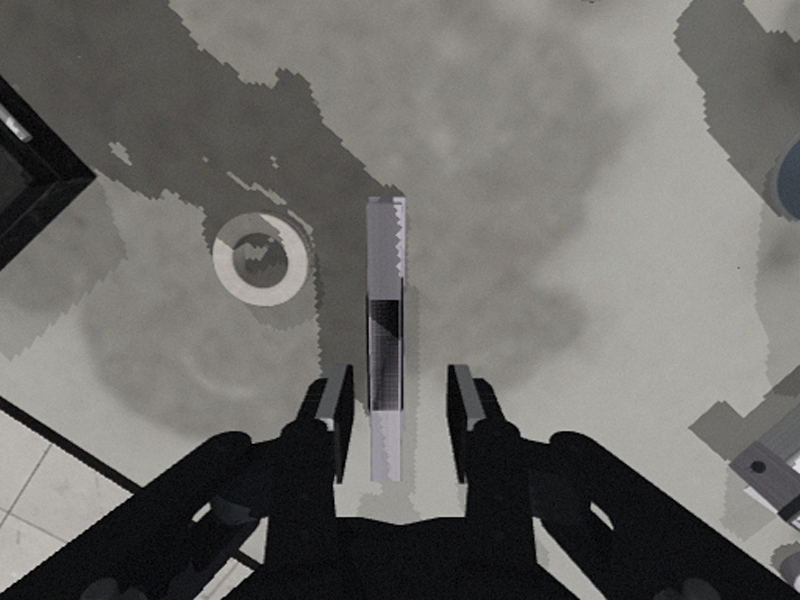

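```bash
python3 -c "
from h import *
z=np.load('w3.npz'); st=dict(eef_pos=z['pos'],ee_rot=z['q'])
P=np.array([onplane('wrist',x*.64,y*.64,50,st) for x,y in((370,300),(402,300),(370,411),(402,411))])
print(P.mean(0),np.round(P,1))
a=onplane('wrist',386.5*.64,200*.64,50,st);b=onplane('wrist',386*.64,480*.64,50,st)
print((a+b)/2,np.degrees(np.arctan2(*(a-b)[1::-1])),np.linalg.norm(a-b))
"
```

```text
[487.4295067 317.4385131  50.       ] [[504.2 338.5  50. ]
 [512.3 328.1  50. ]
 [462.2 307.3  50. ]
 [471.1 295.9  50. ]]
[488.63356156 318.2364133   50.        ] 37.261084014209814 130.10490809869341
```

Request:
{"name": "play_rows", "arguments": {
  "targets": [
    [0.2, -2.6, 5, -0.7, 0, 0.2, 0],
    [0.2, -2.6, 10, -0.7, 0, 0.2, 0],
    [0.2, 0, 15, 0, 0, 0, 0],
    [0.2, 0, 15, 0, 0, 0, 0],
    [0.2, 0, 14, 0, 0, 0, 0],
    [1, 0, 0, 0, 0, 0, 0],
    [1, 0, 0, 0, 0, 0, 0],
    [1, 0, 0, 0, 0, 0, 0]
  ],
  "grip_force": 80
}}

```text
time_s: 2.35
eef_pos: [486.2, 317.9, 17.7]
ee_rot: [0.634, -0.313, 0.313, -0.634]
contact_force: [0.1, -0.2, -2.6]
gripper_width: 15.2
```

```bash
python3 -c "
from h import *
st=arm.read_state(); print(st['gripper_width'],yaw_of(st['ee_rot']),st['eef_pos'],st['contact_force'])
print('side pos, lifted:')
plan([(488,317,80,-52.5,2),(445,-8,90,1.8,14)],1)
"
```

```text
15.203006117785078 -52.54242861621524 [486.23729726 317.86616926  17.69951929] [ 0.06769876 -0.15195266 -2.56796343]
side pos, lifted:
[1, 0.9, -31.2, 0.4, 0.01, -0.02, 0.0] 
[1, 0.9, -31.1, 0.5, 0.0, -0.02, -0.01] 
-- [488.1 317.   80. ]
[1, 16.5, -0.7, -16.6, 0.0, -3.88, 0.0] 
[1, 15.4, -0.7, -17.6, 0.0, -3.88, 0.0] 
[1, 14.2, -0.7, -18.7, 0.0, -3.88, 0.0] 
[1, 12.8, -0.7, -19.5, 0.0, -3.88, 0.0] 
[1, 11.6, -0.8, -20.4, 0.0, -3.88, 0.0] 
[1, 10.1, -0.7, -21.2, 0.0, -3.88, 0.0] 
[1, 8.6, -0.7, -21.7, 0.0, -3.88, 0.0] 
[1, 7.2, -0.7, -22.3, 0.0, -3.88, 0.0] 
[1, 5.6, -0.7, -22.7, 0.0, -3.88, 0.0] 
[1, 4.1, -0.7, -23.1, 0.0, -3.88, 0.0] 
[1, 2.5, -0.7, -23.3, 0.0, -3.88, 0.0] 
[1, 0.9, -0.7, -23.4, 0.0, -3.87, 0.0] 
[1, -0.6, -0.8, -23.4, 0.0, -3.88, 0.0] 
[1, -2.3, -0.7, -23.3, 0.01, -3.87, 0.0] 
-- [445.  -8.  90.]
```

Request:
{"name": "play_rows", "arguments": {
  "targets": [
    [1, 0.9, -31.2, 0.4, 0, 0, 0],
    [1, 0.9, -31.2, 0.4, 0, 0, 0],
    [1, 16.5, -0.7, -16.6, 0, -3.88, 0],
    [1, 15.4, -0.7, -17.6, 0, -3.88, 0],
    [1, 14.2, -0.7, -18.7, 0, -3.88, 0],
    [1, 12.8, -0.7, -19.5, 0, -3.88, 0],
    [1, 11.6, -0.7, -20.4, 0, -3.88, 0],
    [1, 10.1, -0.7, -21.2, 0, -3.88, 0]
  ]
}}

```text
time_s: 3.02
eef_pos: [469.6, 176.7, 85.2]
ee_rot: [-0.684, 0.177, -0.178, 0.685]
contact_force: [-0.9, -0.8, -1.9]
gripper_width: 15.1
```

Request:
{"name": "play_rows", "arguments": {
  "targets": [
    [1, 8.6, -0.7, -21.7, 0, -3.88, 0],
    [1, 7.2, -0.7, -22.3, 0, -3.88, 0],
    [1, 5.6, -0.7, -22.7, 0, -3.88, 0],
    [1, 4.1, -0.7, -23.1, 0, -3.88, 0],
    [1, 2.5, -0.7, -23.3, 0, -3.88, 0],
    [1, 0.9, -0.7, -23.4, 0, -3.88, 0],
    [1, -0.6, -0.7, -23.4, 0, -3.88, 0],
    [1, -2.3, -0.7, -23.3, 0, -3.88, 0]
  ]
}}

```text
time_s: 3.68
eef_pos: [444.9, -9.2, 90.9]
ee_rot: [0.707, 0.013, -0.012, -0.707]
contact_force: [0.7, 0.1, -2.2]
gripper_width: 15.5
```

```bash
python3 -c "
from h import *
for i in range(4): snapshot('side')
st,p,d,s=take('wrist','w4'); print(st['gripper_width'],yaw_of(st['ee_rot']),st['eef_pos'],st['joint_vel'],st['time_s'],st['contact_force'])
"
```

```text
15.06917519941773 1.6417813080428034 [445.06559921  -8.4861147   90.65941675] [0.02798609 0.0078258  0.00244379 0.00059375 0.00233433 0.00354825] 3.8833 [-0.25139881 -0.46525786 -1.44022989]
```

View pics/w4.png

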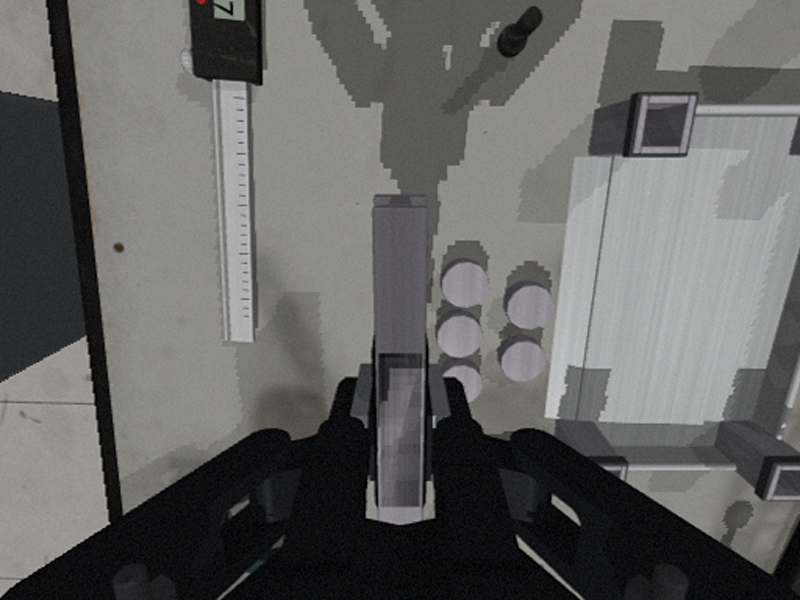

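```bash
python3 -c "
from h import *
np.set_printoptions(precision=1,suppress=True)
z=np.load('w4.npz'); st=dict(eef_pos=z['pos'],ee_rot=z['q'])
g=lambda u,v,h:onplane('wrist',u*.64,v*.64,h,st)
print('sock',g(662,125,45), 'ramp top',g(612,157,3),g(577,414,3),'ramp foot',g(573,157,0),g(545,418,0))
for u,v in((464,283),(459,336),(461,383),(529,306),(523,358)): print(g(u,v,12))
a=g(374+26,200,50);b=g(400,515,50);print('se',a,b, a-b)
"
```

```text
sock [548.5  87.3  45. ] ramp top [550.1  75.8   3. ] [555.4 -72.5   3. ] ramp foot [531.6  75.3   0. ] [537.5 -77.7   0. ]
[479.   10.3  12. ]
[478.5 -20.   12. ]
[481.7 -48.8  12. ]
[514.9  -1.5  12. ]
[515.3 -32.1  12. ]
se [443.7  55.   50. ] [ 448.6 -107.    50. ] [ -4.9 162.    0. ]
```

Request:
{"name": "play_rows", "arguments": {
  "targets": [
    [1, 0, 22, 0, 0, -0.25, 0],
    [1, 0, 22, 0, 0, 0, 0],
    [1, 0, 18, 0, 0, 0, 0],
    [1, 0, 9, 0, 0, 0, 0],
    [1, 0, 0.5, 0, 0, 0, 0],
    [1, 0, 0, 0, 0, 0, 0],
    [1, 0, 0, 0, 0, 0, 0],
    [1, 3, 0, 0, 0, 0, 0]
  ]
}}

```text
time_s: 4.6
eef_pos: [448.4, -7.9, 19.5]
ee_rot: [0.707, 0.013, -0.012, -0.707]
contact_force: [-0.1, 0.2, -1.9]
gripper_width: 15.1
```

```bash
python3 -c "
from h import *
st,p,d,s=take('side','s5',(180,170,330,290)); print(st['gripper_width'],R.from_quat(st['ee_rot']).as_matrix().round(3),st['eef_pos'],st['contact_force'])
"
```

```text
15.127793395444897 [[ 0.999  0.002 -0.036]
 [ 0.036 -0.     0.999]
 [ 0.002 -1.    -0.   ]] [448.39537837  -7.8665987   19.51176355] [-0.07904483  0.24625585 -1.91853943]
```

View pics/s5.png

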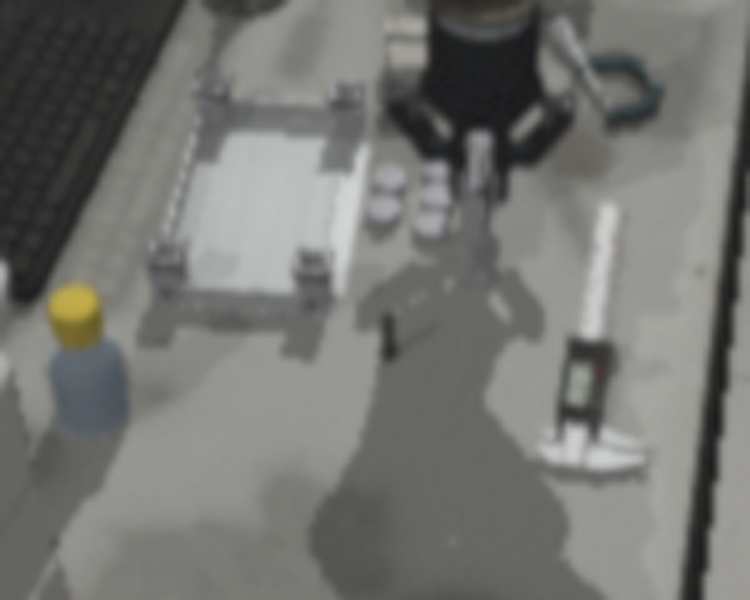

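Request:
{"name": "play_rows", "arguments": {
  "targets": [
    [1, 6, 0.8, 0, 0, 0, 0],
    [1, 9, 0, 0, 0, 0, 0],
    [1, 9.5, 0, 0, 0, 0, 0],
    [1, 9.5, 0, 0, 0, 0, 0],
    [1, 9.5, 0, 0, 0, 0, 0],
    [1, 9.5, 0, 0, 0, 0, 0],
    [1, 9.5, 0, 0, 0, 0, 0],
    [1, 8, 0, 0, 0, 0, 0]
  ]
}}

```text
time_s: 5.32
eef_pos: [519.4, -5.4, 17.5]
ee_rot: [-0.707, -0.013, 0.012, 0.707]
contact_force: [-2.3, -1.0, -2.0]
gripper_width: 15.2
```

```bash
python3 -c "
from h import *
snapshot('side');st,p,d,s=take('side','s6',(180,170,330,290)); print(st['eef_pos'],st['contact_force'],yaw_of(st['ee_rot']))
st,p,d,s=take('wrist','w6')
"
```

```text
[521.14003528  -5.66669021  18.03282834] [ 0.56286215 -1.79972948 -2.15750599] 2.01803306568524
```

View pics/s6.png

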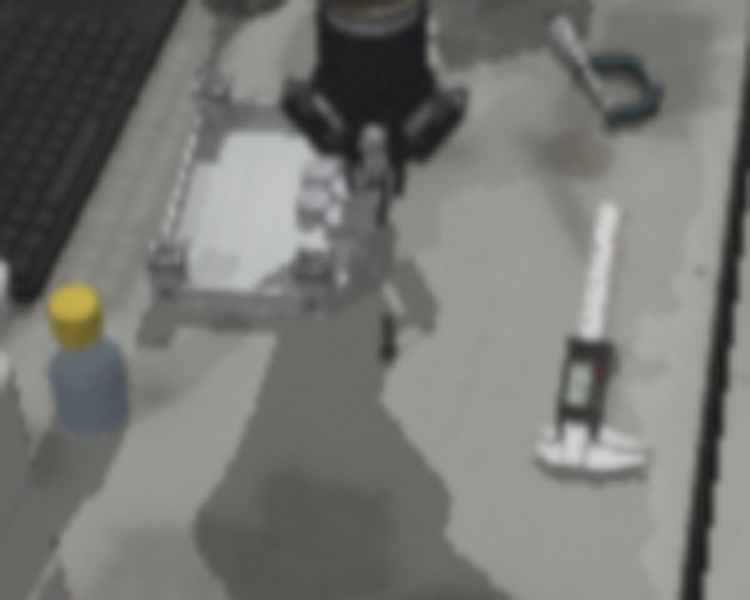

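View pics/w6.png

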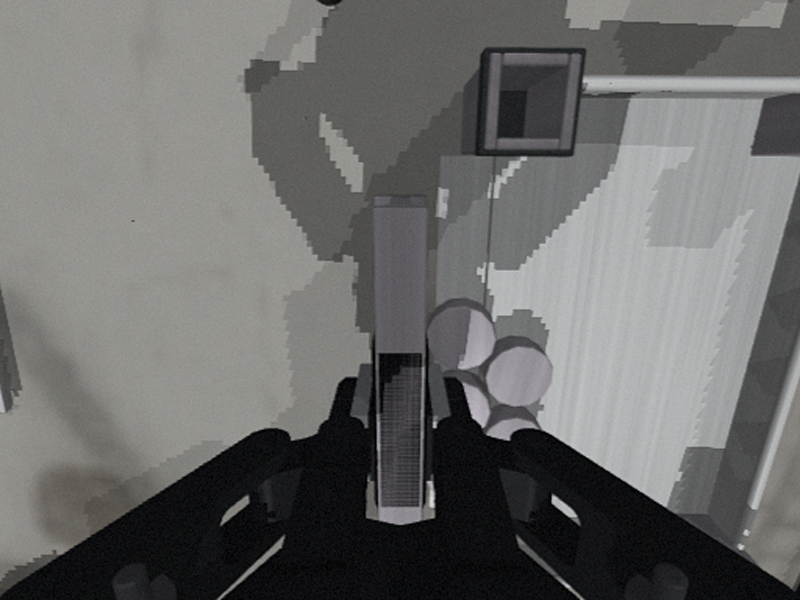

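Request:
{"name": "play_rows", "arguments": {
  "targets": [
    [1, 4, -1.5, 0, 0, 0, 0],
    [1, 5, -1, 0, 0, 0, 0],
    [1, 5, -0.8, 0, 0, 0, 0],
    [1, 6, -0.5, 0, 0, 0, 0],
    [1, 6, 0, 0, 0, 0, 0],
    [1, 6, 0, 0, 0, 0, 0],
    [1, 5, 0, 0, 0, 0, 0],
    [1, 2, 0, 0, 0, 0, 0]
  ]
}}

```text
time_s: 6.13
eef_pos: [558.3, -4.1, 21.6]
ee_rot: [0.707, 0.013, -0.012, -0.707]
contact_force: [-1.9, -0.6, -1.3]
gripper_width: 15.0
```

```bash
python3 -c "
from h import *
snapshot('side');st,p,d,s=take('side','s7',(180,170,330,290)); print(st['eef_pos'],st['contact_force'],yaw_of(st['ee_rot']))
st,p,d,s=take('wrist','w7')
"
```

```text
[558.45293384  -4.15798354  21.70221198] [-0.80584382 -0.77716675 -2.64019742] 2.032185475079569
```

View pics/s7.png

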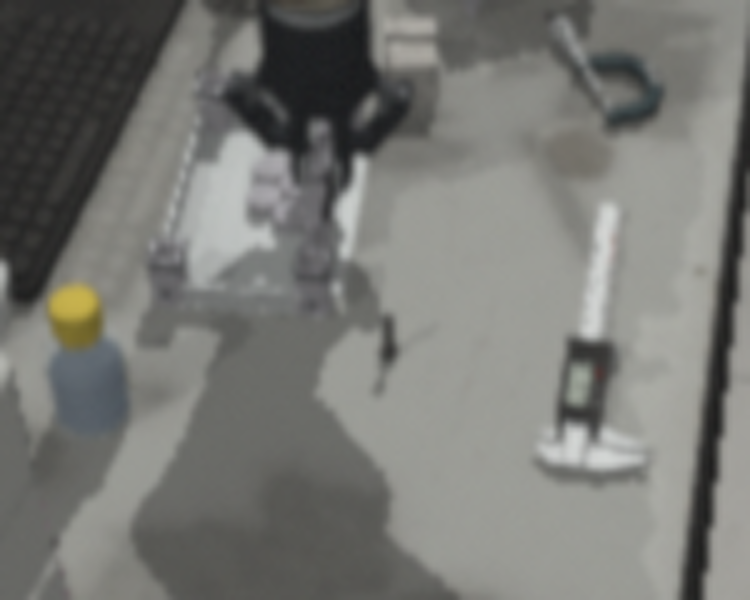

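View pics/w7.png

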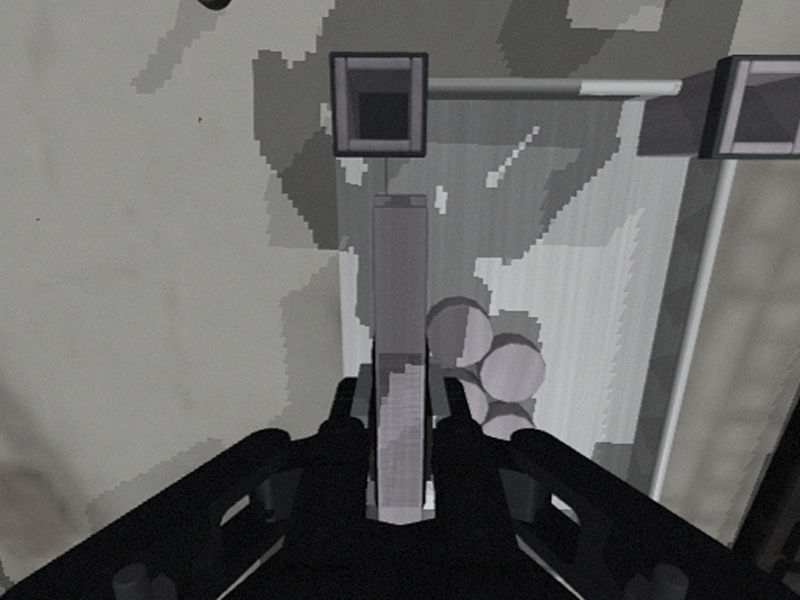

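Request:
{"name": "play_rows", "arguments": {
  "targets": [
    [1, -3, -1, 0, 0, 0, 0],
    [1, -8, 0, 0, 0, 0, 0],
    [1, -18, 0, 0, 0, 0, 0],
    [1, -20, 0, 0, 0, 0, 0],
    [1, -22, 0, 0, 0, 0, 0],
    [1, -20, 0, 0, 0, 0, 0],
    [1, -14, 0, 0, 0, 0, 0],
    [1, -5, 0, 0, 0, 0, 0]
  ]
}}

```text
time_s: 6.95
eef_pos: [444.0, -7.4, 21.7]
ee_rot: [-0.707, -0.012, 0.013, 0.707]
contact_force: [-0.1, 0.3, -3.3]
gripper_width: 15.2
```

Request:
{"name": "play_rows", "arguments": {
  "targets": [
    [1, 0, 1.5, 0, 0, 0, 0],
    [1, 0, 1.5, 0, 0, 0, 0],
    [1, 0, 1.2, 0, 0, 0, 0],
    [1, 0, 0.5, 0, 0, 0, 0],
    [1, 0, 0, 0, 0, 0, 0],
    [1, 0, 0, 0, 0, 0, 0],
    [1, 0, 0, 0, 0, 0, 0],
    [1, 0, 0, 0, 0, 0, 0]
  ]
}}

```text
time_s: 7.62
eef_pos: [447.5, -8.0, 17.8]
ee_rot: [-0.707, -0.013, 0.013, 0.707]
contact_force: [1.0, 0.4, -2.8]
gripper_width: 14.6
```

```bash
python3 -c "
from h import *
st,p,d,s=take('wrist','w8');st=arm.read_state(); print(st['eef_pos'],st['contact_force'],yaw_of(st['ee_rot']))
"
```

```text
[447.41522929  -7.95341615  17.78015517] [-0.35056213 -0.24479682 -2.17368604] 2.032797055463882
```

View pics/w8.png

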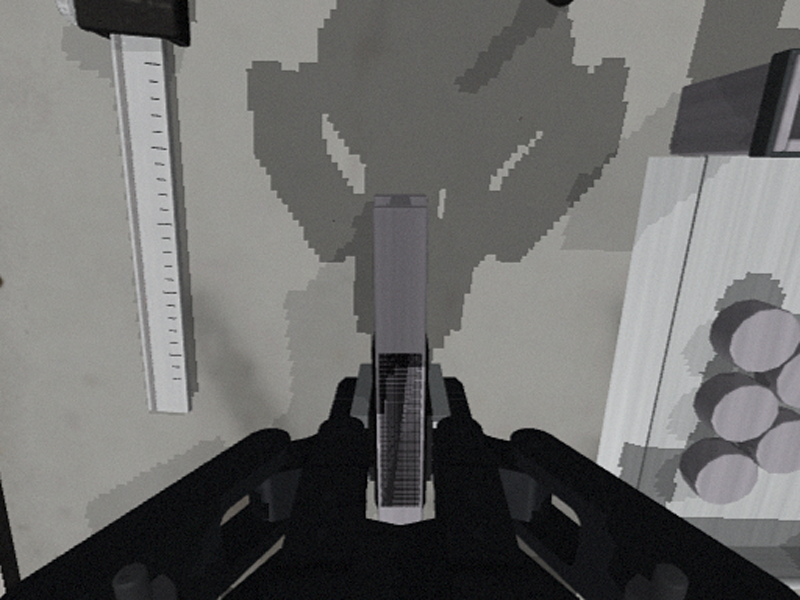

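Request:
{"name": "play_rows", "arguments": {
  "targets": [
    [1, 0, 0.5, 0, 0, 0, 0],
    [1, 0, 0, 0, 0, 0, 0],
    [0.4, 0, 0, 0, 0, 0, 0],
    [0.2, 0, 0, 0, 0, 0, 0],
    [0.2, 0, 0, 0, 0, 0, 0],
    [0.2, 0, -15, 0, 0, 0, 0],
    [0.2, 0, -35, 0, 0, 0, 0],
    [0.2, 0, -40, 0, 0, 0, 0]
  ]
}}

```text
time_s: 8.33
eef_pos: [445.1, -7.5, 106.2]
ee_rot: [-0.706, -0.01, 0.015, 0.708]
contact_force: [1.3, -0.2, 0.4]
gripper_width: 34.2
```

```bash
python3 - <<'E'
from h import *
np.set_printoptions(precision=1,suppress=True)
st=arm.read_state(); print(st['eef_pos'],st['gripper_width'])
# tier estimate from scene0
z=np.load('scene0.npz'); W=cloud('scene',z['d'])
p=z['p'][220:310,290:410,::-1]; cv2.imwrite('pics/t0.png',cv2.resize(p,(800,600),interpolation=cv2.INTER_CUBIC))
E
```

```text
[445.1  -7.5 106.2] 34.20433943115825
```

View pics/t0.png

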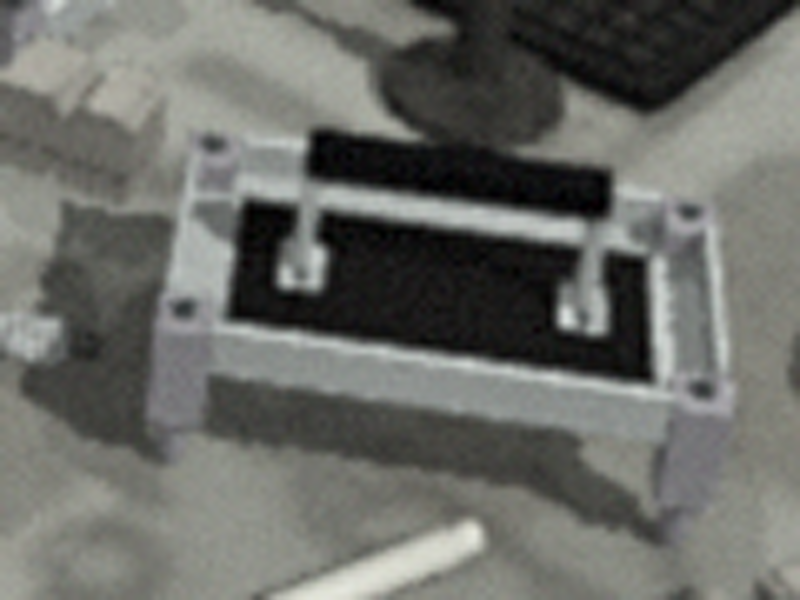

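```bash
python3 - <<'E'
from h import *
np.set_printoptions(precision=1,suppress=True)
P=np.array([onplane('scene',290+x*.15,220+y*.15,73) for x,y in((213,143),(690,210),(183,305),(703,388))])
print(P,P.mean(0))
for a,b in((0,1),(2,3),(2,0),(3,1)): d=P[b]-P[a];print(np.degrees(np.arctan2(d[1],d[0])),np.linalg.norm(d))
plan([(445,-7,200,2,3),(450,-300,225,29,13)],-0.2)
E
```

```text
[[ 474.9 -245.    73. ]
 [ 558.3 -399.1   73. ]
 [ 388.3 -290.8   73. ]
 [ 470.  -446.3   73. ]] [ 472.9 -345.3   73. ]
-61.57167978894384 175.23653958647472
-62.261342780832344 175.60379691561175
27.884209399586048 98.01974200235078
28.098555491580818 100.13065310153904
[-0.2, -0.2, -31.3, 0.2, -0.03, 0.01, -0.11] 
[-0.2, -0.2, -31.2, 0.2, -0.03, 0.0, -0.11] 
[-0.2, -0.1, -31.3, 0.2, -0.04, 0.01, -0.12] 
-- [445.  -7. 200.]
[-0.2, -0.4, -1.9, -22.5, 0.0, -2.08, 0.0] 
[-0.2, -1.2, -1.9, -22.5, 0.0, -2.08, 0.0] 
[-0.2, -2.1, -2.0, -22.5, 0.0, -2.08, 0.0] 
[-0.2, -2.8, -1.9, -22.4, 0.0, -2.08, 0.0] 
[-0.2, -3.7, -1.9, -22.2, 0.0, -2.08, 0.0] 
[-0.2, -4.4, -1.9, -22.1, 0.0, -2.08, 0.0] 
[-0.2, -5.3, -1.9, -21.9, 0.0, -2.07, 0.0] 
[-0.2, -6.0, -2.0, -21.7, 0.0, -2.08, 0.0] 
[-0.2, -6.9, -1.9, -21.5, 0.0, -2.07, 0.0] 
[-0.2, -7.6, -1.9, -21.2, 0.0, -2.08, 0.0] 
[-0.2, -8.4, -1.9, -21.0, 0.0, -2.07, 0.0] 
[-0.2, -9.1, -1.9, -20.6, 0.0, -2.08, 0.0] 
[-0.2, -9.8, -1.9, -20.2, 0.0, -2.07, 0.0] 
-- [ 450. -300.  225.]
```

```bash
python3 - <<'E'
from h import *
plan([(445,-7,200,2,3),(487,-370,225,28,13)],-0.2)
E
```

```text
[-0.2, -0.2, -31.3, 0.2, -0.03, 0.01, -0.11] 
[-0.2, -0.2, -31.2, 0.2, -0.03, 0.0, -0.11] 
[-0.2, -0.1, -31.3, 0.2, -0.04, 0.01, -0.12] 
-- [445.  -7. 200.]
[-0.2, 2.3, -1.9, -28.0, 0.0, -2.0, 0.0] 
[-0.2, 1.2, -1.9, -28.1, 0.0, -2.0, 0.0] 
[-0.2, 0.3, -2.0, -28.1, 0.0, -2.0, 0.0] 
[-0.2, -0.7, -1.9, -28.1, 0.0, -2.0, 0.0] 
[-0.2, -1.6, -1.9, -28.1, 0.0, -2.0, 0.0] 
[-0.2, -2.7, -1.9, -27.9, 0.0, -2.0, 0.0] 
[-0.2, -3.6, -1.9, -27.9, 0.0, -2.0, 0.0] 
[-0.2, -4.6, -1.9, -27.8, 0.0, -2.0, 0.0] 
[-0.2, -5.5, -2.0, -27.5, 0.0, -2.0, 0.0] 
[-0.2, -6.6, -1.9, -27.4, 0.0, -2.0, 0.0] 
[-0.2, -7.4, -1.9, -27.1, 0.0, -2.0, 0.0] 
[-0.2, -8.4, -1.9, -26.8, 0.0, -2.0, 0.0] 
[-0.2, -9.4, -1.9, -26.5, 0.0, -2.0, 0.0] 
-- [ 487. -370.  225.]
```

Request:
{"name": "play_rows", "arguments": {
  "targets": [
    [0.2, 0, -31, 0, 0, 0, 0],
    [0.2, 0, -31, 0, 0, 0, 0],
    [-0.2, 0, -31, 0, 0, 0, 0],
    [-0.2, 2.3, -2, -28, 0, -2, 0],
    [-0.2, 1.2, -2, -28, 0, -2, 0],
    [-0.2, 0.3, -2, -28, 0, -2, 0],
    [-0.2, -0.7, -2, -28, 0, -2, 0],
    [-0.2, -1.6, -2, -28, 0, -2, 0]
  ]
}}

```text
time_s: 9.0
eef_pos: [463.6, -148.5, 210.9]
ee_rot: [0.703, 0.075, -0.074, -0.703]
contact_force: [0.2, -0.4, 0.1]
gripper_width: 51.5
```

Request:
{"name": "play_rows", "arguments": {
  "targets": [
    [-0.2, -2.7, -2, -28, 0, -2, 0],
    [-0.2, -3.6, -2, -28, 0, -2, 0],
    [-0.2, -4.6, -2, -28, 0, -2, 0],
    [-0.2, -5.5, -2, -27.5, 0, -2, 0],
    [-0.2, -6.6, -2, -27.4, 0, -2, 0],
    [-0.2, -7.4, -2, -27, 0, -2, 0],
    [-0.2, -8.4, -2, -27, 0, -2, 0],
    [-0.2, -9.4, -2, -26.5, 0, -2, 0]
  ]
}}

```text
time_s: 9.67
eef_pos: [489.6, -372.5, 226.5]
ee_rot: [0.686, 0.172, -0.172, -0.686]
contact_force: [-0.2, 0.2, 0.1]
gripper_width: 50.9
```

```bash
python3 - <<'E'
from h import *
for i in range(4): snapshot('side')
st,p,d,s=take('wrist','w9'); print(st['eef_pos'],yaw_of(st['ee_rot']),st['joint_vel'].round(3),st['time_s'])
E
```

```text
[ 489.31199822 -371.32774835  226.05083052] 27.936783070405735 [ 0.024 -0.018  0.03   0.001  0.002 -0.   ] 9.8667
```

View pics/w9.png

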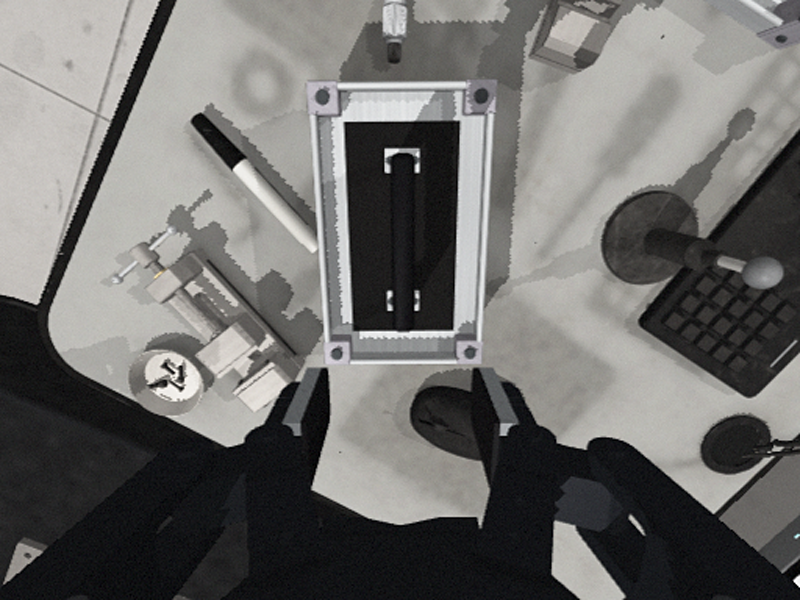

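```bash
python3 - <<'E'
from h import *
np.set_printoptions(precision=1,suppress=True)
z=np.load('w9.npz'); st=dict(eef_pos=z['pos'],ee_rot=z['q'])
g=lambda u,v,h:onplane('wrist',u*.64,v*.64,h,st)
P=np.array([g(322,96,73),g(481,96,73),g(337,352,73),g(469,352,73)]);print(P,P.mean(0))
for a,b in((2,0),(3,1),(0,1),(2,3)): d=P[b]-P[a];print(np.degrees(np.arctan2(d[1],d[0])),np.linalg.norm(d))
a,b=g(403,152,118),g(403,330,118);d=a-b;print(a,b,(a+b)/2,np.degrees(np.arctan2(d[1],d[0])),np.linalg.norm(d))
W=cloud('wrist',z['d'],st);print(W[int(240*.64),int(403*.64)])
E
```

```text
[[ 391.2 -289.6   73. ]
 [ 478.6 -243.1   73. ]
 [ 474.3 -442.2   73. ]
 [ 561.  -396.    73. ]] [ 476.3 -342.7   73. ]
118.58640031662368 173.70072458534185
118.33635249003976 173.6600843227167
28.01608805753732 99.04272484498307
28.03634485640917 98.28446993522387
[ 451.6 -296.2  118. ] [ 500.8 -388.3  118. ] [ 476.2 -342.2  118. ] 118.15312550017842 104.39902450896656
[ 473.5 -339.   116.6]
```

```bash
python3 - <<'E'
from h import *
plan([(476.2,-342.4,150,28.1,4),(476.2,-342.4,91,28.1,4)],0.2)
E
```

```text
[0.2, 0.4, 19.0, 7.7, -0.02, -0.03, 0.0] 
[0.2, 0.4, 19.0, 7.8, -0.01, -0.02, 0.0] 
[0.2, 0.4, 19.0, 7.7, -0.02, -0.03, 0.0] 
[0.2, 0.4, 19.0, 7.7, -0.01, -0.02, 0.0] 
-- [ 476.2 -342.4  150. ]
[0.2, 0.0, 14.7, 0.0, 0.0, 0.0, 0.0] 
[0.2, 0.0, 14.8, 0.0, 0.0, 0.0, 0.0] 
[0.2, 0.0, 14.7, 0.0, 0.0, 0.0, 0.0] 
[0.2, 0.0, 14.8, 0.0, 0.0, 0.0, 0.0] 
-- [ 476.2 -342.4   91. ]
```

Request:
{"name": "play_rows", "arguments": {
  "targets": [
    [0.2, 0.4, 19, 7.7, 0, 0, 0],
    [0.2, 0.4, 19, 7.7, 0, -0.1, 0],
    [0.2, 0.4, 19, 7.7, 0, 0, 0],
    [0.2, 0.4, 14, 7.7, 0, 0, 0],
    [0.2, 0, 5, 0, 0, 0, 0],
    [0.2, 0, 0, 0, 0, 0, 0],
    [0.2, 0, 0, 0, 0, 0, 0],
    [0.2, 0, 0, 0, 0, 0, 0]
  ]
}}

```text
time_s: 10.58
eef_pos: [477.4, -343.7, 152.0]
ee_rot: [0.687, 0.172, -0.171, -0.685]
contact_force: [0.1, 0.6, 0.2]
gripper_width: 33.8
```

```bash
python3 - <<'E'
from h import *
st,p,d,s=take('wrist','w10'); print(st['eef_pos'],yaw_of(st['ee_rot']),st['joint_vel'].round(3),st['time_s'])
E
```

```text
[ 477.3743739  -343.73660469  151.98725138] 28.14726841249846 [-0.005  0.    -0.009 -0.    -0.    -0.001] 10.5833
```

View pics/w10.png

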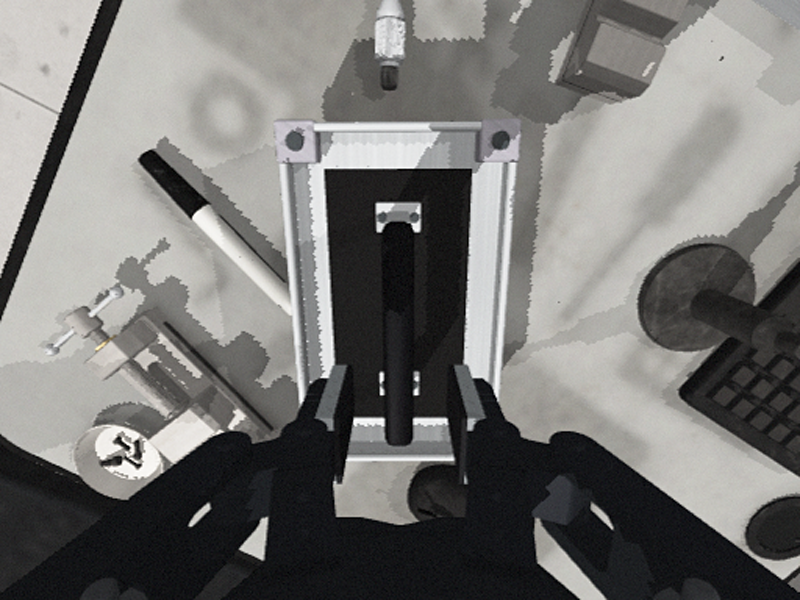

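Request:
{"name": "play_rows", "arguments": {
  "targets": [
    [0.2, -0.4, 14, 1.7, 0, 0, 0],
    [0.2, 0, 20, 0, 0, 0, 0],
    [0.2, 0, 18, 0, 0, 0, 0],
    [0.2, 0, 9, 0, 0, 0, 0],
    [0.2, 0, 0, 0, 0, 0, 0],
    [1, 0, 0, 0, 0, 0, 0],
    [1, 0, 0, 0, 0, 0, 0],
    [1, 0, 0, 0, 0, 0, 0]
  ],
  "grip_force": 100
}}

```text
time_s: 11.3
eef_pos: [476.0, -342.7, 91.0]
ee_rot: [0.687, 0.172, -0.172, -0.685]
contact_force: [-0.3, -1.2, 0.4]
gripper_width: 12.2
```

```bash
python3 - <<'E'
from h import *
st=arm.read_state(); print(st['eef_pos'],yaw_of(st['ee_rot']),st['gripper_width'],st['contact_force'])
x,y,z=st['eef_pos']
plan([(x,y,z+80,28,4),(560,-60,190,2,12)],1)
E
```

```text
[ 476.03080974 -342.71746759   90.95709544] 28.14504925185491 12.21343843319883 [-0.27294438 -1.19701827  0.35314435]
[1, 0.0, -20.0, -0.1, 0.04, 0.04, 0.01] 
[1, 0.0, -20.0, 0.0, 0.04, 0.04, 0.01] 
[1, 0.0, -20.0, 0.0, 0.04, 0.03, 0.01] 
[1, 0.0, -20.0, 0.0, 0.04, 0.03, 0.0] 
-- [ 476.  -342.7  171. ]
[1, 17.2, -1.6, 17.5, 0.0, 2.17, 0.0] 
[1, 16.6, -1.6, 18.2, 0.0, 2.17, 0.0] 
[1, 15.9, -1.6, 18.7, 0.0, 2.17, 0.0] 
[1, 15.1, -1.5, 19.4, 0.0, 2.17, 0.0] 
[1, 14.4, -1.6, 19.9, 0.0, 2.17, 0.0] 
[1, 13.7, -1.6, 20.4, 0.0, 2.16, 0.0] 
[1, 12.8, -1.6, 21.0, 0.0, 2.17, 0.0] 
[1, 12.1, -1.6, 21.4, 0.0, 2.16, 0.0] 
[1, 11.2, -1.6, 21.9, 0.0, 2.17, 0.0] 
[1, 10.4, -1.6, 22.2, 0.0, 2.16, 0.0] 
[1, 9.6, -1.6, 22.7, 0.0, 2.17, 0.0] 
[1, 8.7, -1.5, 23.0, 0.0, 2.16, 0.0] 
-- [560. -60. 190.]
```

```bash
python3 - <<'E'
from h import *
def crop(tag,x0,y0,w,h,s): 
    p=np.load(tag)['p']; return cv2.resize(p[y0:y0+h,x0:x0+w,::-1],(w*s,h*s),interpolation=cv2.INTER_CUBIC)
# w0: four sockets 40x40 x7 
c=[crop('wrist0.npz',*o,40,40,9) for o in((126,76),(214,74),(146,216),(222,216))]
cv2.imwrite('pics/k0.png',np.vstack([np.hstack(c[:2]),np.hstack(c[2:])])[:,:])
cv2.imwrite('pics/k7.png',np.hstack([crop('w7.npz',200,25,80,80,5),crop('w7.npz',432,25,80,80,5)]))
cv2.imwrite('pics/k6.png',crop('w6.npz',295,20,90,90,6))
E
```

```text
(no output)
```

View pics/k0.png

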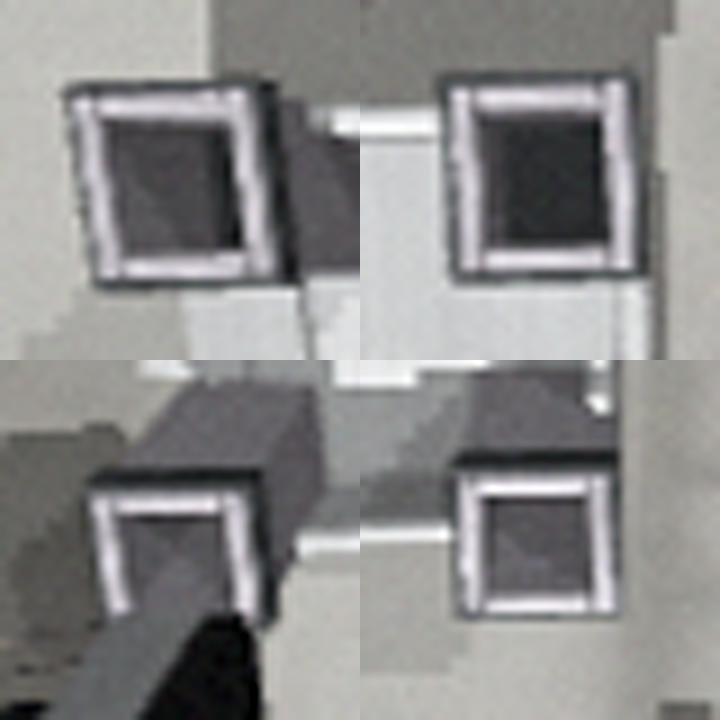

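View pics/k7.png

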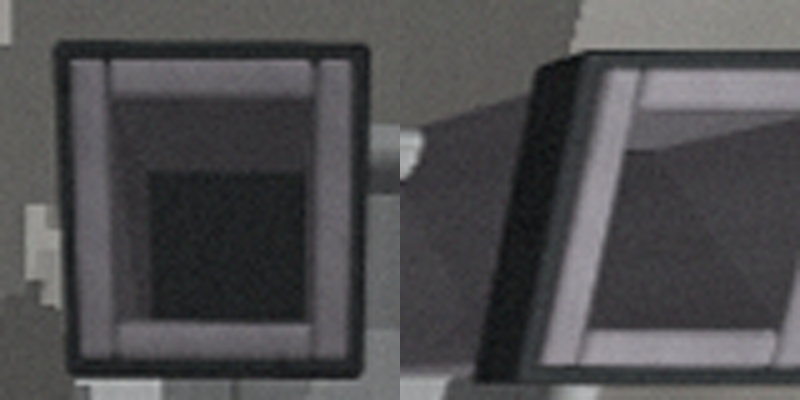

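View pics/k6.png

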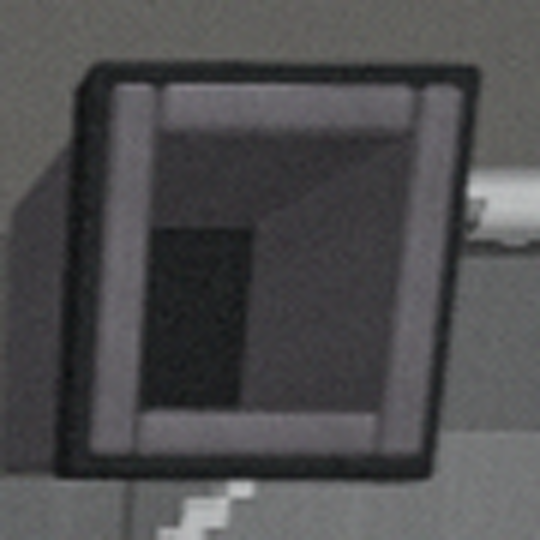

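```bash
cat > fit.py <<'E'
from h import *
from scipy.optimize import least_squares
np.set_printoptions(precision=2,suppress=True)
o=[]
def add(tag,x0,y0,s,cx,cy,pts):
    sg=[(-1,1),(1,1),(1,-1),(-1,-1)]
    for (a,b),p in zip(sg,pts):
        if p: o.append((tag,cx+8*a,cy+8*b,x0+(p[0]+.5)/s-.5,y0+(p[1]+.5)/s-.5))
add('w0',126,76,9,-50,88,[(102,120),(230,115),(247,250),(120,255)])
add('w0',214,74,9,50,88,[(115,112),(243,108),(250,248),(127,250)])
add('w0',146,216,9,-50,-88,[(118,156),(228,152),None,None])
add('w0',222,216,9,50,-88,[(122,138),(230,135),(237,232),(130,237)])
add('w7',200,25,5,-50,88,[(107,97),(315,95),(312,320),(117,325)])
add('w7',432,25,5,50,88,[(240,110),None,(378,330),(183,330)])
add('w6',295,20,6,-50,88,[(158,130),(415,130),(380,410),(140,410)])
c=calibration('wrist');T0=c['T_tool_cam'];F=f(c)
S={'w0':dict(eef_pos=np.array([674.32,0.12,229.93]),ee_rot=np.array([-0.70697535,0.00085595,0.00084462,0.70723717]))}
for t in('w6','w7'): z=np.load(t+'.npz');S[t]=dict(eef_pos=z['pos'],ee_rot=z['q'])
def res(v,full=False):
    x,y,th=v[:3]; th=np.radians(th); dT=np.eye(4);dT[:3,:3]=R.from_rotvec(v[6:9],degrees=True).as_matrix();dT[:3,3]=v[3:6]
    r=[]
    for t,px,py,u,w in o:
        X=np.array([x+px*np.cos(th)-py*np.sin(th),y+px*np.sin(th)+py*np.cos(th),45,1])
        T=np.eye(4);T[:3,:3]=R.from_quat(S[t]['ee_rot']).as_matrix();T[:3,3]=S[t]['eef_pos']
        if t!='w0': T[:3,3]+=v[10:13] if t=='w7' else v[13:16]
        C=np.linalg.inv(T@T0@dT)@X; k=F*(1+v[9]*.01)
        r+=[k*C[0]/-C[2]+c['cx']-u, -k*C[1]/-C[2]+c['cy']-w]
    r=np.array(r)
    if full: return r.reshape(-1,2)
    return np.r_[r/.4,v[3:6]/2,v[6:9]/.3,v[9]/.5,v[10:]/1.]
s=least_squares(res,np.r_[603,1.5,1.9,np.zeros(13)])
cov=np.linalg.inv(s.jac.T@s.jac); print(s.x,np.sqrt(np.diag(cov))[:3]); print(np.abs(res(s.x,True)).max(),res(s.x,True).std())
E
python3 fit.py
```

```text
[603.03  -0.07   1.57  -0.11  -0.12  -0.39  -0.17  -0.1   -0.22  -0.35
   0.68  -0.41   0.58   0.99  -0.36  -0.25] [2.17 2.19 0.26]
1.0557884247185427 0.36192214288900665
```

```bash
python3 - <<'E'
from h import *
x,y,z=arm.read_state()['eef_pos']
plan([(x,y,z+85,28.1,5),(515,-180,180,15,8),(603,1,170,1.8,9)],1)
E
```

```text
[1, 0.0, -17.0, 0.0, 0.03, 0.01, 0.01] 
[1, 0.0, -17.0, -0.1, 0.03, 0.01, 0.0] 
[1, 0.0, -17.0, 0.0, 0.03, 0.01, 0.01] 
[1, 0.0, -17.0, 0.0, 0.03, 0.01, 0.0] 
[1, 0.0, -17.0, 0.0, 0.04, 0.01, 0.01] 
-- [ 476.  -342.7  176. ]
[1, 13.9, -0.5, 15.6, 0.0, 1.64, 0.0] 
[1, 13.4, -0.5, 16.1, 0.0, 1.64, 0.0] 
[1, 13.0, -0.5, 16.4, 0.0, 1.64, 0.0] 
[1, 12.5, -0.5, 16.8, 0.0, 1.64, 0.0] 
[1, 12.0, -0.5, 17.1, 0.0, 1.63, 0.0] 
[1, 11.5, -0.5, 17.4, 0.0, 1.64, 0.0] 
[1, 11.0, -0.5, 17.8, 0.0, 1.63, 0.0] 
[1, 10.5, -0.5, 18.1, 0.0, 1.64, 0.0] 
-- [ 515. -180.  180.]
[1, 14.6, 1.1, 16.9, 0.0, 1.47, 0.0] 
[1, 14.2, 1.1, 17.3, 0.0, 1.47, 0.0] 
[1, 13.8, 1.1, 17.6, 0.0, 1.47, 0.0] 
[1, 13.3, 1.1, 18.0, 0.0, 1.46, 0.0] 
[1, 12.8, 1.1, 18.3, 0.0, 1.47, 0.0] 
[1, 12.4, 1.1, 18.6, 0.0, 1.46, 0.0] 
[1, 11.9, 1.1, 19.0, 0.0, 1.47, 0.0] 
[1, 11.4, 1.2, 19.2, 0.0, 1.46, 0.0] 
[1, 10.9, 1.1, 19.5, 0.0, 1.47, 0.0] 
-- [603.   1. 170.]
```

Lift first, and check the hold.

Request:
{"name": "play_rows", "arguments": {
  "targets": [
    [1, 0, -8, 0, 0, 0, 0],
    [1, 0, -15, 0, 0, 0, 0],
    [1, 0, -18, 0, 0, 0, 0],
    [1, 0, -18, 0, 0, 0, 0],
    [1, 0, -16, 0, 0, 0, 0],
    [1, 0, -10, 0, 0, 0, 0],
    [1, 0, 0, 0, 0, 0, 0],
    [1, 0, 0, 0, 0, 0, 0]
  ]
}}

```text
time_s: 11.97
eef_pos: [475.2, -341.7, 174.5]
ee_rot: [0.686, 0.172, -0.172, -0.686]
contact_force: [-0.0, 0.8, -4.9]
gripper_width: 12.4
```

```bash
python3 - <<'E'
from h import *
st,p,d,s=take('scene','s11',(270,180,430,300)); print(st['eef_pos'],st['contact_force'],st['moment'],st['gripper_width'])
E
```

```text
[ 475.23334255 -341.71763887  174.45623576] [-1.68041739e-03  8.38234271e-01 -4.88666951e+00] [0.03332145 0.04494508 0.01020931] 12.427962042376683
```

View pics/s11.png

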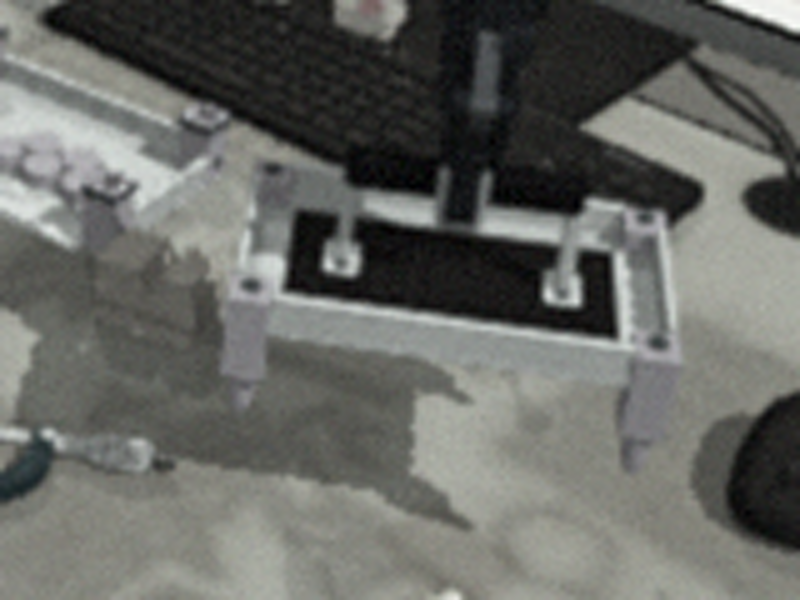

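Lifted level, good hold.

Request:
{"name": "play_rows", "arguments": {
  "targets": [
    [1, 13.9, -0.6, 15.6, 0, 1.64, 0],
    [1, 13.4, -0.6, 16.1, 0, 1.64, 0],
    [1, 13, -0.6, 16.4, 0, 1.64, 0],
    [1, 12.5, -0.6, 16.8, 0, 1.64, 0],
    [1, 12, -0.6, 17.1, 0, 1.64, 0],
    [1, 11.5, -0.6, 17.4, 0, 1.64, 0],
    [1, 11, -0.6, 17.8, 0, 1.64, 0],
    [1, 10.5, -0.6, 18.1, 0, 1.64, 0]
  ]
}}

```text
time_s: 12.68
eef_pos: [513.3, -177.5, 177.0]
ee_rot: [-0.7, -0.091, 0.093, 0.702]
contact_force: [0.4, 0.1, -4.4]
gripper_width: 12.4
```

Request:
{"name": "play_rows", "arguments": {
  "targets": [
    [1, 16.3, 1.2, 19, 0, 1.65, 0],
    [1, 15.8, 1.2, 19.4, 0, 1.65, 0],
    [1, 15.3, 1.2, 19.8, 0, 1.65, 0],
    [1, 14.8, 1.2, 20.2, 0, 1.65, 0],
    [1, 14.2, 1.2, 20.6, 0, 1.65, 0],
    [1, 13.7, 1.2, 21, 0, 1.65, 0],
    [1, 13.1, 1.2, 21.4, 0, 1.65, 0],
    [1, 12.5, 1.2, 21.8, 0, 1.65, 0]
  ]
}}

```text
time_s: 13.35
eef_pos: [601.6, 2.3, 167.1]
ee_rot: [-0.707, -0.009, 0.012, 0.707]
contact_force: [0.9, -0.6, -4.0]
gripper_width: 12.4
```

Request:
{"name": "play_rows", "arguments": {
  "targets": [
    [1, 0, 3, 0, 0, 0, 0],
    [1, 0, 3, 0, 0, 0, 0],
    [1, 0, 2, 0, 0, 0, 0],
    [1, 0, 0, 0, 0, 0, 0],
    [1, 0, 0, 0, 0, 0, 0],
    [1, 0, 0, 0, 0, 0, 0],
    [1, 0, 0, 0, 0, 0, 0],
    [1, 0, 0, 0, 0, 0, 0]
  ]
}}

```text
time_s: 14.02
eef_pos: [602.5, 0.4, 161.9]
ee_rot: [0.707, 0.011, -0.011, -0.707]
contact_force: [-0.3, -0.3, -4.5]
gripper_width: 12.2
```

```bash
python3 - <<'E'
from h import *
st=arm.read_state();print(st['eef_pos'],yaw_of(st['ee_rot']),st['joint_vel'].round(3),st['time_s'])
print(R.from_quat(st['ee_rot']).as_matrix().round(4))
plan([(603,1,158,1.8,2)],1)
E
```

```text
[6.02542208e+02 3.93860239e-01 1.61853492e+02] 1.77018187779277 [ 0.004  0.001  0.     0.001 -0.002  0.   ] 14.0167
[[ 9.995e-01  6.000e-04 -3.090e-02]
 [ 3.090e-02 -1.000e-04  9.995e-01]
 [ 6.000e-04 -1.000e+00 -1.000e-04]]
[1, 0.2, 1.9, 0.3, 0.0, -0.01, 0.02] 
[1, 0.3, 2.0, 0.3, 0.01, -0.02, 0.01] 
-- [603.   1. 158.]
```

Request:
{"name": "play_rows", "arguments": {
  "targets": [
    [1, 0.2, 5, 0.2, 0, 0, 0],
    [1, 0, 6, 0, 0, 0, 0],
    [1, 0, 5, 0, 0, 0, 0],
    [1, 0, 2, 0, 0, 0, 0],
    [1, 0, 0, 0, 0, 0, 0],
    [1, 0, 0, 0, 0, 0, 0],
    [1, 0, 0, 0, 0, 0, 0],
    [1, 0, 0, 0, 0, 0, 0]
  ]
}}

```text
time_s: 14.68
eef_pos: [602.9, 1.1, 143.8]
ee_rot: [0.707, 0.011, -0.011, -0.707]
contact_force: [-0.0, 0.1, -4.3]
gripper_width: 12.4
```

```bash
python3 - <<'E'
from h import *
st,p,d,s=take('scene','s12',(225,160,325,235)); print(st['eef_pos'],yaw_of(st['ee_rot']))
st,p,d,s=take('side','s13',(195,170,275,230))
take('wrist','w13')
E
```

```text
[602.92559376   1.07185674 143.84696185] 1.8113990737357035
```

View pics/s12.png

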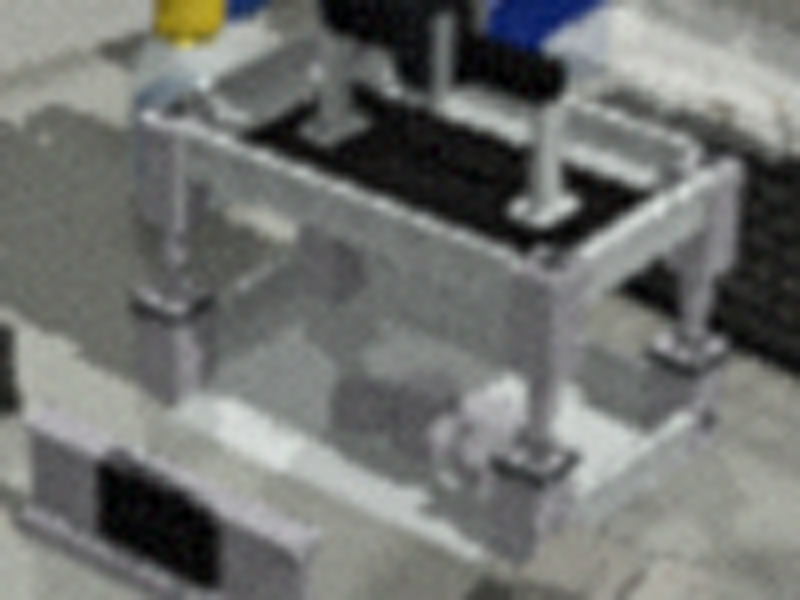

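View pics/s13.png

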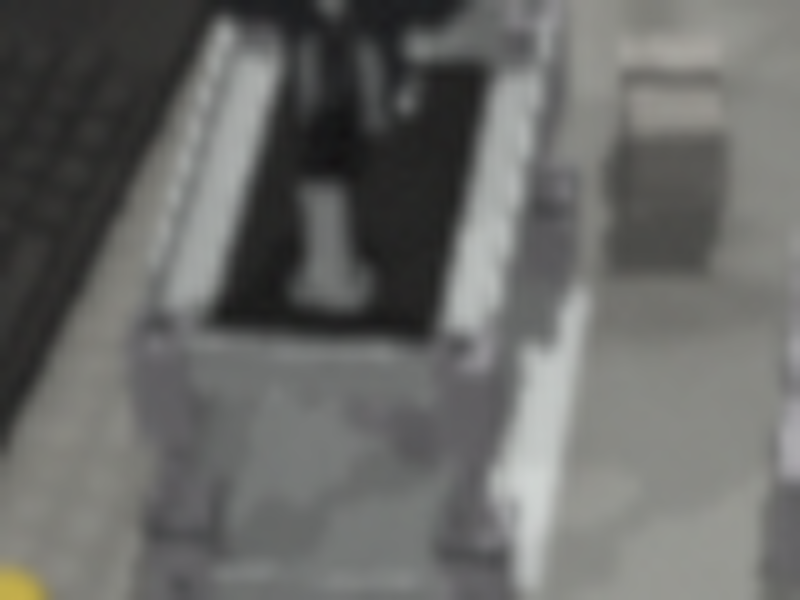

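View pics/w13.png

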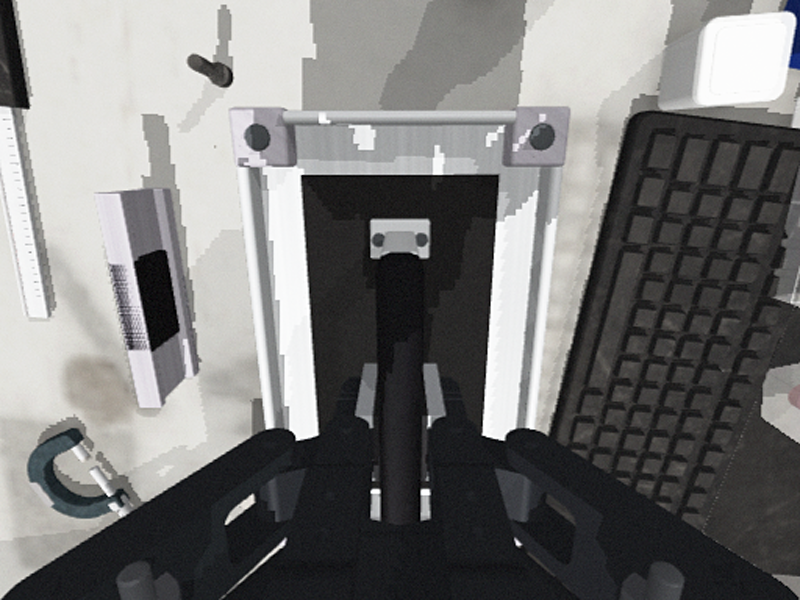

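Request:
{"name": "play_rows", "arguments": {
  "targets": [
    [1, 0, 3, 0, 0, 0, 0],
    [1, 0, 3, 0, 0, 0, 0],
    [1, 0, 3, 0, 0, 0, 0],
    [1, 0, 2, 0, 0, 0, 0],
    [1, 0, 2, 0, 0, 0, 0],
    [1, 0, 1, 0, 0, 0, 0],
    [1, 0, 0, 0, 0, 0, 0],
    [1, 0, 0, 0, 0, 0, 0]
  ]
}}

```text
time_s: 15.5
eef_pos: [602.7, 1.1, 129.4]
ee_rot: [-0.707, -0.011, 0.011, 0.707]
contact_force: [-0.2, 0.3, -4.3]
gripper_width: 12.2
```

```bash
python3 - <<'E'
from h import *
st,p,d,s=take('scene','s14',(225,160,325,235)); print(st['eef_pos'],yaw_of(st['ee_rot']),st['contact_force'],st['moment'])
E
```

```text
[602.65933377   1.0929707  129.42888942] 1.8110325741351285 [-0.15316996  0.27533591 -4.26668504] [0.03234785 0.00252817 0.01812723]
```

View pics/s14.png

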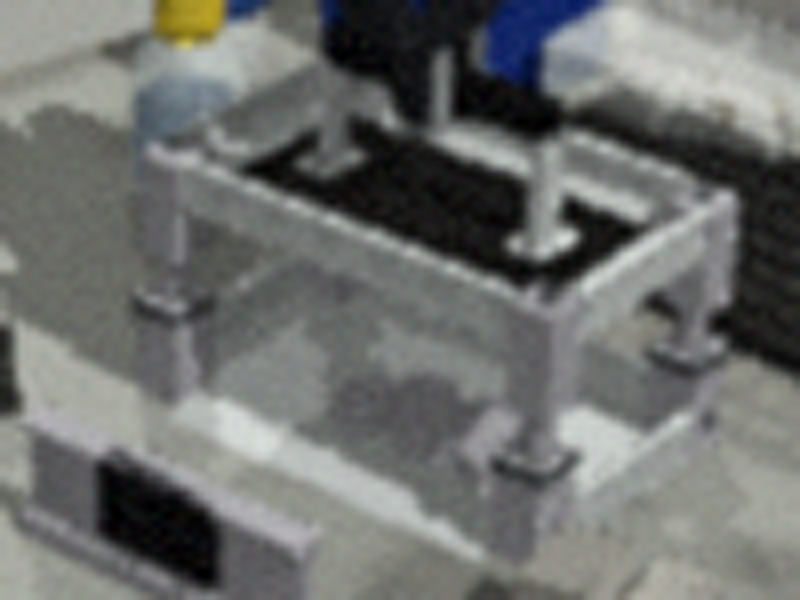

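Request:
{"name": "play_rows", "arguments": {
  "targets": [
    [1, 0, 2, 0, 0, 0, 0],
    [1, 0, 2, 0, 0, 0, 0],
    [1, 0, 2, 0, 0, 0, 0],
    [1, 0, 2, 0, 0, 0, 0],
    [1, 0, 1, 0, 0, 0, 0],
    [1, 0, 0, 0, 0, 0, 0],
    [1, 0, 0, 0, 0, 0, 0],
    [1, 0, 0, 0, 0, 0, 0]
  ]
}}

```text
time_s: 16.22
eef_pos: [602.7, 1.1, 120.6]
ee_rot: [0.707, 0.011, -0.011, -0.707]
contact_force: [0.1, 0.2, -4.1]
gripper_width: 12.3
```

```bash
python3 - <<'E'
from h import *
st=arm.read_state(); print(st['eef_pos'],yaw_of(st['ee_rot']),st['contact_force'],st['moment'])
E
```

```text
[602.74143305   1.08281792 120.5784739 ] 1.807130627055974 [ 0.05233403  0.21414273 -4.09654134] [ 0.01421497 -0.00812545 -0.02056907]
```

No contact; 9.5 mm to go.

Request:
{"name": "play_rows", "arguments": {
  "targets": [
    [1, 0, 2, 0, 0, 0, 0],
    [1, 0, 2, 0, 0, 0, 0],
    [1, 0, 2, 0, 0, 0, 0],
    [1, 0, 1.5, 0, 0, 0, 0],
    [1, 0, 1, 0, 0, 0, 0],
    [1, 0, 0.5, 0, 0, 0, 0],
    [1, 0, 0, 0, 0, 0, 0],
    [1, 0, 0, 0, 0, 0, 0]
  ]
}}

```text
time_s: 16.88
eef_pos: [602.7, 1.1, 111.5]
ee_rot: [0.707, 0.011, -0.011, -0.707]
contact_force: [-0.9, 0.1, -5.3]
gripper_width: 12.2
```

```bash
python3 - <<'E'
from h import *
st=arm.read_state(); print(st['eef_pos'],yaw_of(st['ee_rot']),st['contact_force'],st['moment'])
E
```

```text
[602.72304753   1.09908071 111.53043883] 1.8129946527159406 [-0.94851932  0.11756326 -5.28284189] [ 0.01572358  0.01036244 -0.04524025]
```

Request:
{"name": "play_rows", "arguments": {
  "targets": [
    [1, 0, 0.5, 0, 0, 0, 0],
    [1, 0, 0, 0, 0, 0, 0],
    [1, 0, 0.5, 0, 0, 0, 0],
    [1, 0, 0, 0, 0, 0, 0],
    [1, 0, 0.5, 0, 0, 0, 0],
    [1, 0, 0, 0, 0, 0, 0],
    [1, 0, 0, 0, 0, 0, 0],
    [1, 0, 0, 0, 0, 0, 0]
  ]
}}

```text
time_s: 17.55
eef_pos: [602.9, 1.1, 111.0]
ee_rot: [0.707, 0.011, -0.011, -0.707]
contact_force: [-4.4, 0.8, 4.4]
gripper_width: 12.3
```

```bash
python3 - <<'E'
from h import *
st,p,d,s=take('scene','s15',(225,160,325,235)); print(st['eef_pos'],yaw_of(st['ee_rot']),st['contact_force'],st['moment'])
E
```

```text
[602.85437324   1.08489329 110.99213963] 1.8158388305426045 [-4.40440505  0.82555216  4.44348918] [ 0.05300398  0.65274019 -0.01706607]
```

View pics/s15.png

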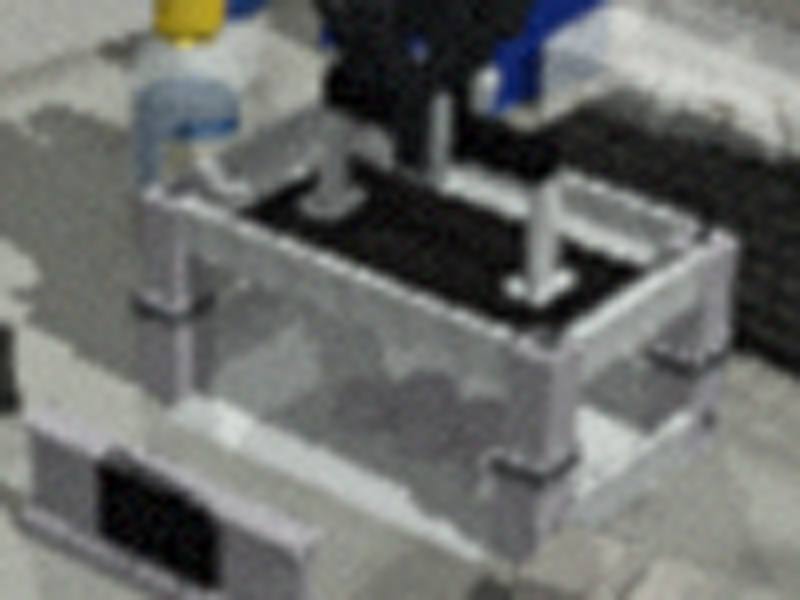

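Request:
{"name": "play_rows", "arguments": {
  "targets": [
    [1, -0.4, 0, 0, 0, 0, 0],
    [1, -0.4, 0.3, 0, 0, 0, 0],
    [1, 0, 0.4, 0, 0, 0, 0],
    [1, 0, 0.4, 0, 0, 0, 0],
    [1, 0, 0.4, 0, 0, 0, 0],
    [1, 0, 0, 0, 0, 0, 0],
    [1, 0, 0, 0, 0, 0, 0],
    [1, 0, 0, 0, 0, 0, 0]
  ]
}}

```text
time_s: 18.27
eef_pos: [602.9, 1.1, 110.9]
ee_rot: [0.707, 0.012, -0.01, -0.707]
contact_force: [-5.6, 2.5, 10.2]
gripper_width: 11.9
```

```bash
python3 - <<'E'
from h import *
st=arm.read_state(); print(st['eef_pos'],yaw_of(st['ee_rot']),st['contact_force'],st['moment'])
print(R.from_quat(st['ee_rot']).as_matrix().round(4))
E
```

```text
[602.89222711   1.1029518  110.93264663] 1.8167167699119027 [-5.55910068  2.48627392 10.17942881] [ 0.17705261  0.87495696 -0.0054309 ]
[[ 9.995e-01  2.200e-03 -3.170e-02]
 [ 3.170e-02 -2.000e-04  9.995e-01]
 [ 2.200e-03 -1.000e+00 -2.000e-04]]
```

Request:
{"name": "play_rows", "arguments": {
  "targets": [
    [1, 0.4, -0.6, 0, 0, 0, 0],
    [1, 0.4, -0.6, 0, 0, 0, 0],
    [1, 0, 0, 0, 0, 0, 0],
    [0.7, 0, 0, 0, 0, 0, 0],
    [0.4, 0, 0, 0, 0, 0, 0],
    [0.2, 0, 0, 0, 0, 0, 0],
    [0.2, 0, 0, 0, 0, 0, 0],
    [0.2, 0, 0, 0, 0, 0, 0]
  ]
}}

```text
time_s: 18.93
eef_pos: [602.8, 1.0, 109.3]
ee_rot: [0.707, 0.011, -0.011, -0.707]
contact_force: [0.6, 0.4, 0.5]
gripper_width: 34.3
```

Request:
{"name": "play_rows", "arguments": {
  "targets": [
    [0.2, 0, -8, 0, 0, 0, 0],
    [0.2, 0, -15, 0, 0, 0, 0],
    [0.2, 0, -30, 0, 0, 0, 0],
    [0.2, 0, -35, 0, 0, 0, 0],
    [0.2, 0, -35, 0, 0, 0, 0],
    [0.2, 0, -20, 0, 0, 0, 0],
    [0.2, 0, 0, 0, 0, 0, 0],
    [0.2, 0, 0, 0, 0, 0, 0]
  ]
}}

```text
time_s: 19.6
eef_pos: [603.6, 0.9, 255.1]
ee_rot: [0.707, 0.013, -0.01, -0.707]
contact_force: [-0.8, 0.6, -1.3]
gripper_width: 34.0
```

```bash
python3 - <<'E'
from h import *
np.set_printoptions(precision=1,suppress=True)
st,p,d,s=take('scene','s16',(225,160,325,235)); print(st['eef_pos'],st['contact_force'],st['gripper_width'])
take('side','s17',(180,150,340,270))
st,p,d,s=take('wrist','w17')
W=cloud('wrist',d,st);np.save('W17.npy',W)
take('scene','s18',(150,120,420,320))
E
```

```text
[603.6   0.9 255.1] [-0.8  0.6 -1.3] 33.97537712255565
```

View pics/s16.png

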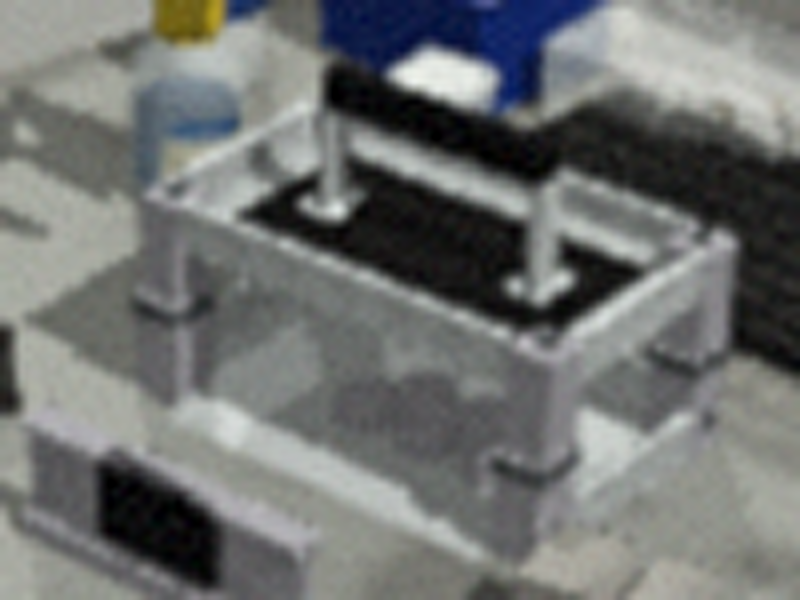

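View pics/s17.png

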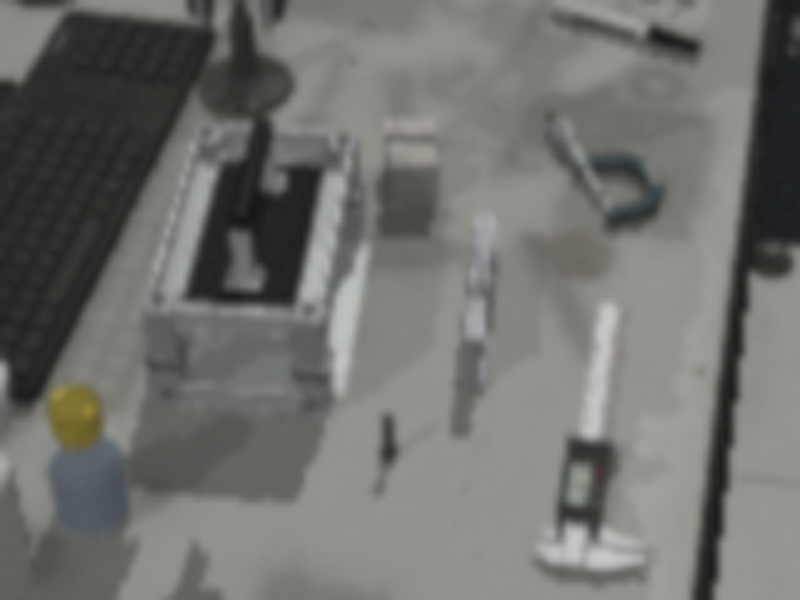

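View pics/w17.png

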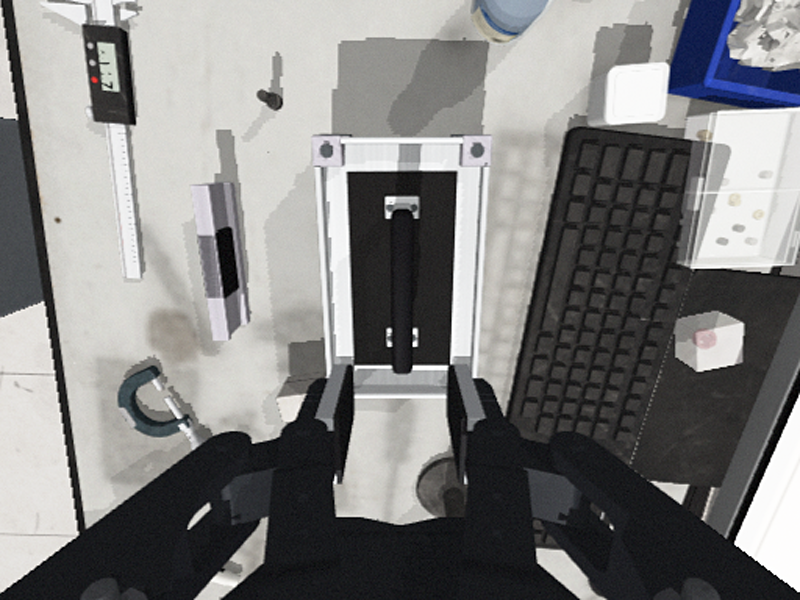

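View pics/s18.png

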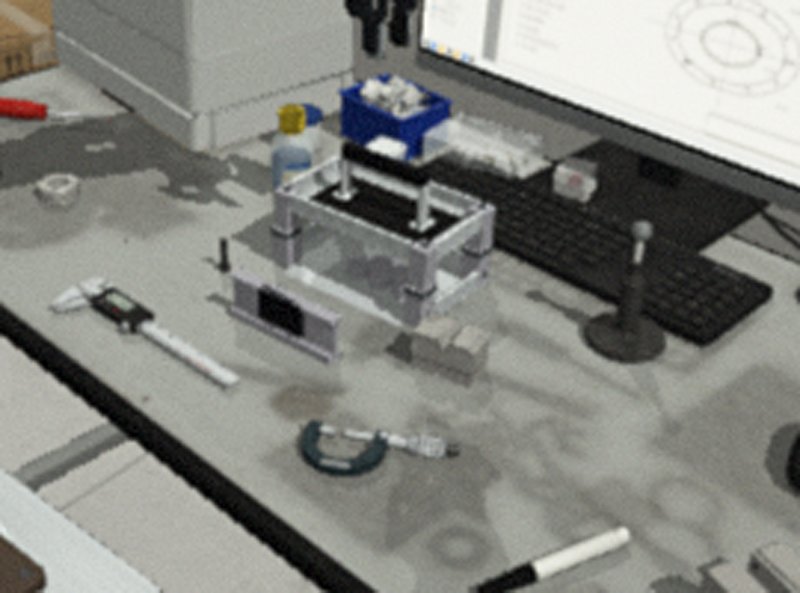

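```bash
python3 - <<'E'
from h import *
np.set_printoptions(precision=1,suppress=True)
W=np.load('W17.npy')
for u,v in((318,143),(485,143),(403,230),(340,380),(470,380)): print(u,v,np.nanmedian(W[int(v*.64)-1:int(v*.64)+2,int(u*.64)-1:int(u*.64)+2].reshape(-1,3),0))
z=np.load('w8.npz'); st=dict(eef_pos=z['pos'],ee_rot=z['q'])
th=np.radians(1.8); A=np.array([[np.cos(th),np.sin(th)],[-np.sin(th),np.cos(th)]])
for u,v in((764,338),(745,412),(725,470)): print('blank top carrier xy',A@(onplane('wrist',u*.64,v*.64,15,st)[:2]-[603,1]))
E
```

```text
318 143 [544.5  90.9  90. ]
485 143 [654.6  94.5  89.4]
403 230 [601.7  42.1 137.5]
340 380 [582.2  11.3 267.3]
470 380 [624.4  12.8 267.3]
blank top carrier xy [-23.7  14.4]
blank top carrier xy [-23.  -16.2]
blank top carrier xy [-24.4 -42.8]
```

```bash
python3 -c "
from rig import arm
print(arm.hand_in(), arm.read_state()['time_s'])"
```

```text
the job is handed in; nothing more can be done
the job is handed in; nothing more can be done
```

The job is done and handed in. The arm's clock read 19.6 s at the last move, well inside the 72 s limit.

- **Blanks:** I pushed all five up the ramp with the straightedge alone. The rear row ended with its back edges about 13 mm inside the ramp edge of the floor. I read this before the tier went on.
- **Straightedge:** it stands on the desk about 75 mm in front of the ramp.
- **Upper tier:** the spigots entered the sockets with no side contact. I lowered it until the shoulders rested on the rims, at the expected height of 111 mm at the tool tip. Pressing lightly (about 15 N) moved it no further, so I let go and lifted clear.
- **Last pictures:** the tier shoulders sit on the rims at the three corners in view. The handle top read 137.5 mm against 138 mm expected, and nothing else on the desk appears to have moved.

**Checks that disagreed:**
- The rough depth reading of two post tops came out at about 90 mm instead of 93 mm. I put this down to camera depth error, because the handle height and the contact height both agreed with home.
- A sideways force of about 4–6 N showed on the tool while pressing down. It fell to about zero on release.

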